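Latch the sample cassette onto the analyser

TASK

Slide the sample cassette on the analyser's base fully home into the corner between the docking block and the side stop. Then flip the latch's wire loop over so that its bar drops in behind the cassette's keeper hook, and push the latch lever back and down under the overhanging head until it snaps over centre and the loop holds the cassette tight. Leave the other things on the bench where they are.

Things in the scene. Friction and masses are not known exactly. Their poses are not given: they have to be found in the camera images.
- analyser: benchtop analyser, fixed. Origin on the bench below the middle of the docking face; +x away from the operator, +y left, z up (at yaw 0). In mm in this frame: aluminium base plate x -125..148, y -85..85, top z 12; grey docking block x 0..60, y -60..60, top z 40, face at x 0; steel side stop x -72..-4, y 50..61, top z 27, face at y 50; white rear housing from x 108
- head_edge (a point): middle of the lower front edge of the analyser's white overhanging head, at analyser x 62, y 0, z 175 mm; the head reaches x 62..148, y -78..78, z 175..232 over the latch. A vertical gripper does not fit over the closed lever; one tilted 35 to 45 degrees, fingers pointing to +x and down, does
- cassette: loose flat aluminium sample cassette, 80 (x) x 100 (y) x 28 mm, about 0.5 to 0.7 kg, lying on the base plate a few cm short of the corner and slightly turned. Origin: centre of the underside, axes as the analyser's when home. Home (against block and side stop) its origin is at analyser x -40, y 0, z 12 mm
- keeper (a point): on the cassette's keeper hook: middle of the post's front face below the lip, at cassette x 19, y 0, z 37 mm. Steel post x 19..31, y -11..11, up to z 48, its lip jutting to -x as far as x 13, z 42.5..48. The loop's bar belongs under the lip against this face. Axes as the cassette's
- latch_pivot (a point): axis of the latch lever, along y, at analyser x 25, y 0, z 54 mm; axes as the analyser's
- lever (a joint): latch lever, rad. 0 = fully open (handle upright, 85 degrees up from the analyser's -x direction), grows as the handle goes towards +x and down; 1.66 = closed, lying flat. With the loop hooked the toggle point is near 1.40: past it the lever snaps shut, before it springs back if let go. Under 10 N at the handle
- lever_tip (a point): middle of the tip of the lever's handle, 76 mm from the pivot. The handle is a steel bar 18 mm wide and 6 mm thick, its outer 20 mm a black sleeve 24 mm wide and 10 mm thick
- loop (a joint): wire loop's hinge on the lever, rad: 0 = level towards -x with the lever open, positive = raised; elevation above -x is this plus the lever's value. Starts nearly upright, held by friction; below about 1.0 it falls by its own weight; about -0.5 when hooked, lever open. Hinge pin: 24 mm from the pivot, with the lever open 4.2 mm to +x and 23.6 mm above it, turning with it
- loop_bar (a point): middle of the loop's cross bar: 7 mm round steel rod along y, 68 mm from the hinge pin; side arms 40 mm apart. The loop telescopes outwards up to 14 mm against a spring of 2.4 N/mm. Axes: -x outwards along the loop, z to its upper side
- loop_grip (a point): centre of the loop's black finger grip: roller 26 mm long along y, 16 mm in diameter, 20 mm beyond the bar and 12 mm to the loop's upper side; can be pinched at its two ends along y
- beaker: loose glass beaker, bystander, 83 mm across, 118 mm tall, origin under its centre
- bottle: loose lab bottle with blue cap, bystander, 70 mm across, 143 mm tall, origin under its centre
- petri: loose petri dish, bystander, 60 mm across, 16 mm tall, origin under its centre
- boss: loose black boss head clamp with blue screws, bystander, 94 x 24 x 23 mm, origin under its centre
- cork: loose cork ring, bystander, 108 mm across, 30 mm tall, origin under its centre
There are look-alikes about, which are no part of the job. Leave any red or yellow look-alike of the cassette alone.

How it is judged:
By the outcome, as a careful person would: the job done as asked, in the order asked, and still so for the second after the job is handed in, with the robot touching nothing.
It also fails if it takes over 72 s, if anything falls off the work surface, if the arm or the gripper's body presses on something with over 40 N, if the wrist force passes 120 N, or if a joint passes its speed limit or range.

ROBOT

A 7-joint arm with a two-finger parallel gripper is mounted at the origin on a cart in front of the work surface, level with it; the furniture and walls round the work are solid. World frame = base frame: x ahead of the robot, y to its left, z up, the work surface at z = 0. Lengths are in m, angles in rad, forces in N, time in s.
With the tool pointing down it reaches from about 0.35 to 0.9 m from the base axis. Payload 8.1 kg.
Tool frame: the origin (TCP) lies at the very end of the fingers, on their centre line; the grasp point (between the pads) lies 19 mm behind it; z points along the fingers, y is the direction in which the jaws open and shut (so a half turn about z gives the same grasp; the last joint's range is limited). The gripper opens to 85 mm and grips with 20 to 120 N. Pads are 22 mm wide; open, the fingers measure 114 mm over their backs; the gripper's body (76 mm by 85 mm) begins 54 mm behind the grasp point. The pads swing forward as they close: fully open they stand 13 mm farther back than shut.
Start: joints at [-0.103, 0.434, 0.025, 1.573, -0.012, 1.134, -0.075], TCP at [0.625, -0, 0.231] pointing down, gripper open.
Joint ranges: [-2.62, 2.62], [-0.44, 2.09], [-1.27, 1.32], [0.08, 2.57], [-1.32, 4.46], [0.12, 2], [-2.74, 2.74]. Speed limits (rad/s): [2.22, 2.22, 3.01, 3.01, 3.14, 3.14, 3.14].

INTERFACE

Orientations are given as a 3x3 rotation matrix whose columns are the frame's x, y, z axes.
In Python, from plant import state, capture, finish_job gives the robot as it stands.
- The arm moves only by the tool carry_out, never from a script. Its arguments are lists of equal length, an entry for each row: "jaw": the gripper's target within -1 to 1 (fully open at 1, half-way at 0, shut at -1); "offset": the shift along the tool's x, y, z in m, a list of three; "dr": the turn, a rotation vector about the tool's x, y, z in rad, a list of three. In form: {"jaw": [jaw, ...], "offset": [[tx, ty, tz], ...], "dr": [[rx, ry, rz], ...]}. A call has 1 to 20 rows; each row shifts and turns the commanded pose from where the row before left it, along the tool's axes as they then stand; what a row does not reach is not made up. A row lasts 1/8 s, in which the tool goes at most 62.5 mm and 10.7 degrees, less where a joint would pass 70% of its speed; a pose out of reach is approached as far as the arm can. A call with a gripper value outside its range is refused whole. The fingers move at their own pace and stop on an object; "force" is the grip in N (left out, the last holds). Time passes only in rows, so rows that do not move let the fingers close. It gives the time, the measured TCP pose, the force and the opening at its end, in the units of the state.
- state(): the state, without advancing time (a new reading comes with each control period).
- capture(name): name is "scene" or "side" or "wrist"; returns a dict with "img" (400x640x3 uint8, red, green, blue), "fx", "fy", "cx", "cy" (pixels), "k1" (the pictures are not rectified: a ray, as slopes to the right and down, at radius r is drawn at 1 + k1 r^2 times it, then the intrinsics apply), "xyz" and "orientation" of the camera in the world; the wrist camera has in their place "hand_eye" (4x4, takes a point from camera to tool coordinates, whose origin is the TCP and whose axes are the flange's). Camera axes: x right, y down, z forward; pixel columns grow to the right and rows downward; lengths in m; the calibration is good to about 2 mm. A picture is of the moment at which its call begins: read the wrist's pose just before it. There is no depth.
- finish_job(): hands the job in, once; it reports no verdict.
The state is a dict: "clock": time; "qpos": joint angles; "qvel": joint speeds; "joint_efforts": joint torques, N m; "eef_pos": TCP position; "tool_rot": TCP orientation; "force": force on the tool from outside, world axes, zero at the start; "moment": the same for the moment, N m; "width": finger opening in m.
Only numpy, scipy, OpenCV 4.12 (cv2) and the standard library are available. Lean on these libraries where they do the work, as an engineer would, in place of code of your own. Each camera call takes 0.05 s, during which the arm holds its last target.

## Working session

There is one attempt and no reset: what is moved stays moved. The work goes in short steps, Python scripts to look and compute and a tool call to move; the robot and the scene stay as the last step left them, time stands still between calls to the robot, and variables do not carry over. Pictures are saved under pics/ and viewed, and the job is handed in when it is done.

Besides the shell and the picture viewer there is one more tool, called after "Emit:" as name(argument=value, ...), one argument or row to a line, values as JSON. carry_out: Moves the arm, as the interface text tells. Its arguments: {"type":"object","properties":{"jaw":{"type":"array"},"offset":{"type":"array"},"dr":{"type":"array"},"force":{"type":"number"}},"required":["jaw","offset","dr"]}

```bash
ls; mkdir -p pics; python3 - <<'E'
from plant import state,capture
import cv2
s=state(); print(s)
for n in ["scene","side","wrist"]:
    c=capture(n); cv2.imwrite(f"pics/{n}0.png",c["img"][:,:,::-1]); print({k:v for k,v in c.items() if k!="img"})
E
```

```text
pics
{'clock': 0.0, 'qpos': array([-0.10258795,  0.43524485,  0.02497811,  1.57409447, -0.01161958,
        1.13399392, -0.07512443]), 'qvel': array([-6.42358808e-04, -4.71393396e-05, -5.30810529e-04,  8.61964610e-05,
        5.13189992e-04, -7.48385685e-04, -5.12711108e-04]), 'joint_efforts': array([ 8.97134169e-05, -6.70461059e+01,  1.02531374e+00, -3.16203833e+01,
        1.55155628e-02,  1.25530543e-02, -1.11555586e-06]), 'eef_pos': array([ 6.24496062e-01, -6.07503017e-05,  2.30513450e-01]), 'tool_rot': array([[ 1.19115869e-04,  9.99998729e-01, -1.59009322e-03],
       [ 9.99999984e-01, -1.19321924e-04, -1.29492662e-04],
       [-1.29682230e-04, -1.59007777e-03, -9.99998727e-01]]), 'force': array([ 0.22810011,  0.10347429, -0.01350204]), 'moment': array([ 0.07471296, -0.02013413,  0.00100535]), 'width': 0.08543409144797245}
{'fx': 374.73573996944924, 'fy': 374.73573996944924, 'cx': 322.06911493492044, 'cy': 199.52464406396183, 'k1': -0.08068420645523819, 'xyz': array([-0.13918309,  0.52633971,  0.67280301]), 'orientation': array([[-0.70248288, -0.35144922,  0.61887094],
       [-
[... 222 characters left out ...]
z': array([-0.26184239, -1.39725729,  1.1193503 ]), 'orientation': array([[ 0.84379873, -0.30241342,  0.44333939],
       [-0.53658953, -0.46206326,  0.70609434],
       [-0.00868156, -0.83369279, -0.55216028]])}
{'fx': 278.61958455075836, 'fy': 278.61958455075836, 'cx': 318.8982830885366, 'cy': 195.47721032707796, 'k1': -0.0008329857556185984, 'hand_eye': array([[-3.79306559e-04, -9.60246089e-01, -2.79154624e-01,
         7.15605860e-02],
       [ 9.99999838e-01, -4.82428568e-04,  3.00706637e-04,
        -2.99458644e-04],
       [-4.23424538e-04, -2.79154465e-01,  9.60246117e-01,
        -1.44351186e-01],
       [ 0.00000000e+00,  0.00000000e+00,  0.00000000e+00,
         1.00000000e+00]])}
```

View images.

View pics/scene0.png

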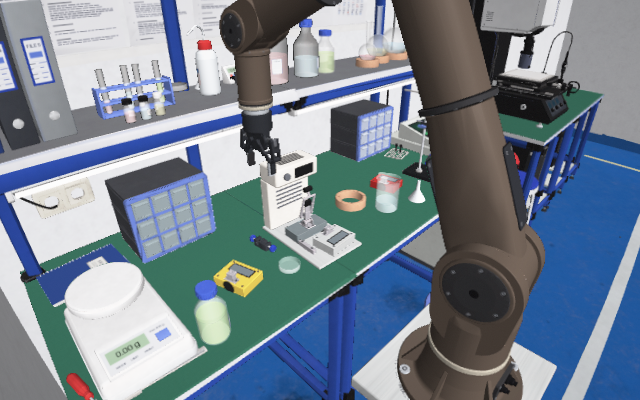

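View pics/side0.png

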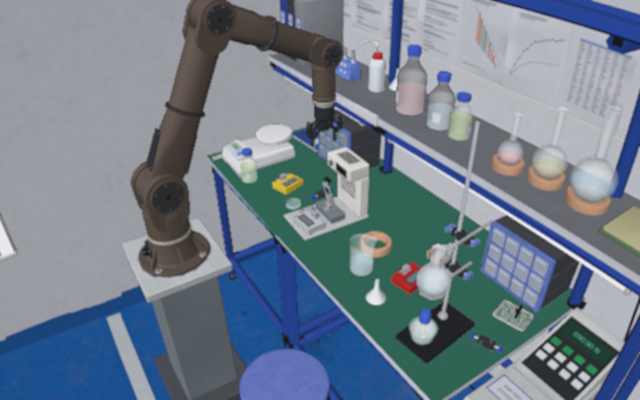

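View pics/wrist0.png

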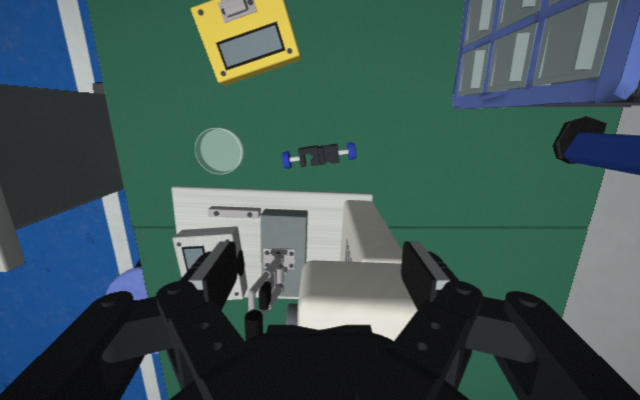

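```bash
python3 - <<'E'
import cv2
a=cv2.imread("pics/scene0.png");b=cv2.imread("pics/side0.png");w=cv2.imread("pics/wrist0.png")
cv2.imwrite("pics/c1.png",cv2.resize(a[140:275,225:375],None,fx=5,fy=4.4*5/4.4*0.88,interpolation=cv2.INTER_CUBIC)[:600])
cv2.imwrite("pics/c2.png",cv2.resize(b[140:245,275:375],None,fx=5.5,fy=5.5,interpolation=cv2.INTER_CUBIC))
cv2.imwrite("pics/c3.png",cv2.resize(w[170:370,150:416],None,fx=3,fy=3,interpolation=cv2.INTER_CUBIC))
E
```

```text
(no output)
```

View pics/c1.png

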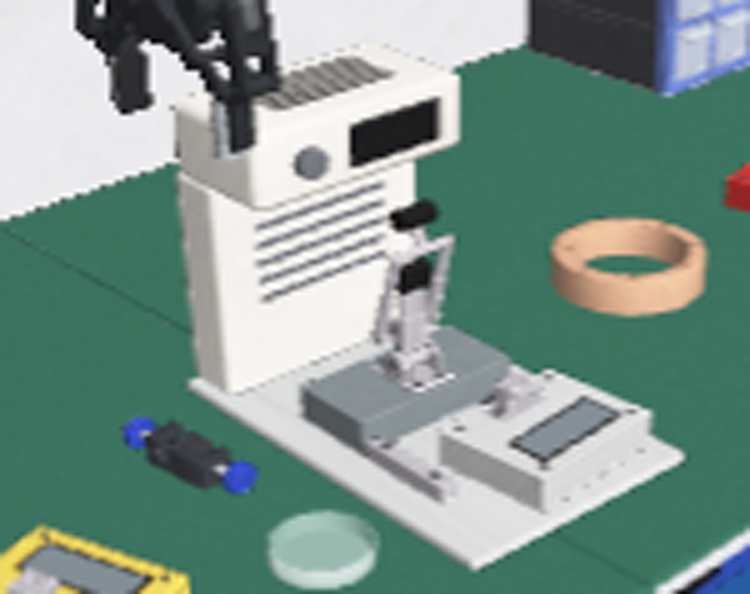

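View pics/c2.png

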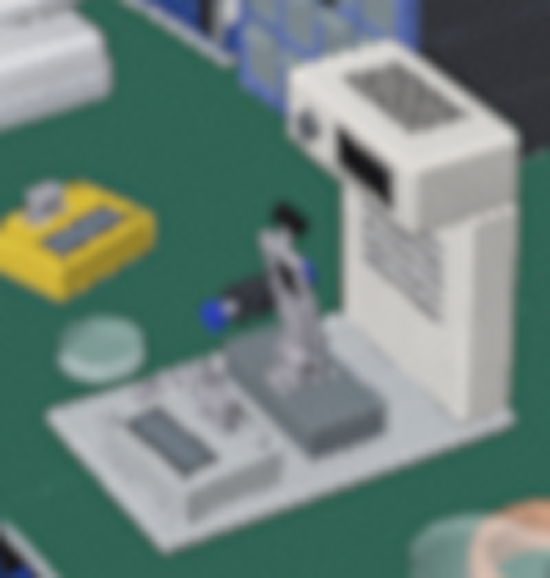

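View pics/c3.png

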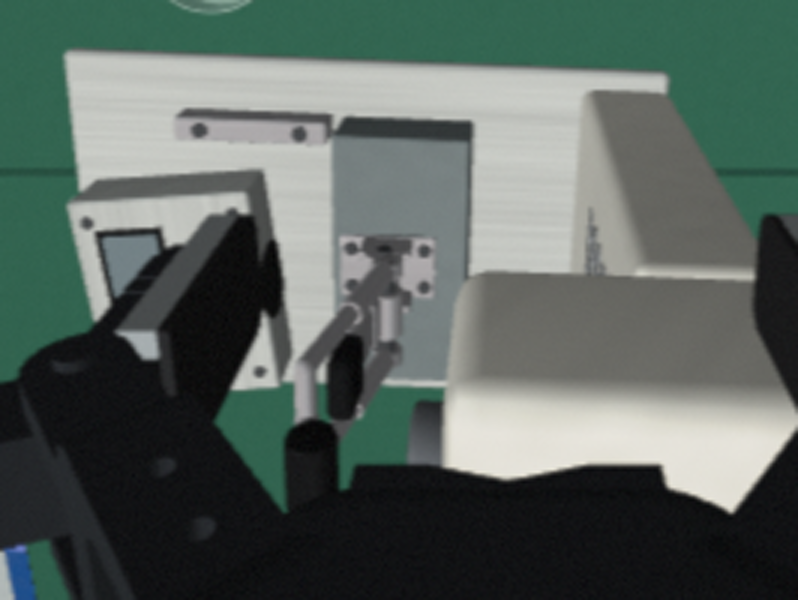

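```bash
cat > h.py <<'E'
import numpy as np, cv2
from scipy.optimize import least_squares
from scipy.spatial.transform import Rotation as R
def cam(c,s=None):
    K=(c["fx"],c["fy"],c["cx"],c["cy"],c["k1"])
    if "hand_eye" in c:
        T=np.eye(4);T[:3,:3]=s["tool_rot"];T[:3,3]=s["eef_pos"]; M=T@c["hand_eye"]
        return K,M[:3,:3],M[:3,3]
    return K,np.array(c["orientation"]),np.array(c["xyz"])
def proj(cm,P):
    K,Rm,t=cm; P=(np.atleast_2d(P)-t)@Rm; u=P[:,:2]/P[:,2:]
    r2=(u**2).sum(1,keepdims=True); u=u*(1+K[4]*r2)
    return u*np.array(K[:2])+np.array(K[2:4])
def ray(cm,px):
    K,Rm,t=cm; d=(np.array(px,float)-np.array(K[2:4]))/np.array(K[:2]); u=d.copy()
    for _ in range(20): u=d/(1+K[4]*(u@u))
    v=Rm@np.array([u[0],u[1],1]); return t,v/np.linalg.norm(v)
def tri(obs):
    A=np.zeros((3,3));b=np.zeros(3)
    for cm,px in obs:
        t,v=ray(cm,px); M=np.eye(3)-np.outer(v,v); A+=M;b+=M@t
    p=np.linalg.solve(A,b); return p,[np.round(proj(cm,p)[0]-px,1) for cm,px in obs]
def onplane(cm,px,z):
    t,v=ray(cm,px); return t+v*(z-t[2])/v[2]
def rig(p,L,zoff=0):
    c,s=np.cos(p[2]),np.sin(p[2]); L=np.array(L)/1000.
    return np.c_[p[0]+c*L[:,0]-s*L[:,1], p[1]+s*L[:,0]+c*L[:,1], L[:,2]+(p[3] if len(p)>3 else zoff)]
def fit(obs,p0):
    f=lambda p: np.concatenate([((proj(cm,rig(p,[l]))[0]-px)/cm[0][0]*500).ravel() for cm,l,px in obs])
    r=least_squares(f,p0,loss='soft_l1',f_scale=2); return r.x,f(r.x).reshape(-1,2)
E
cat > a.py <<'E'
from h import *
from plant import state,capture
import pickle
s=state(); cs={n:capture(n) for n in ["scene","side","wrist"]}
C={n:cam(cs[n],s) for n in cs}; pickle.dump(C,open("C0.pkl","wb"))
f1=lambda x,y:(C["scene"],np.array([x/5+225,y/4.4+140]))
f2=lambda x,y:(C["side"],np.array([x/5.5+275,y/5.5+140]))
f3=lambda x,y:(C["wrist"],np.array([x/3+150,y/3+170]))
def go(L,p0):
    obs=[(f(x,y)[0],l,f(x,y)[1]) for f,l,x,y in L]
    p,r=fit(obs,p0); print(np.round(p,4),"deg",np.degrees(p[2])); print(np.round(r,1).tolist()); return p
A=go([(f3,(-125,85,12),66,54),(f3,(148,85,12),666,74),(f3,(60,60,40),471,137),(f3,(0,60,40),335,133),
(f1,(-125,85,12),474,555),(f1,(-125,-85,12),683,455),(f1,(148,85,12),190,380),(f1,(60,60,40),302,395),(f1,(0,60,40),362,428),(f1,(0,-60,40),510,360),
(f2,(-125,85,12),50,413),(f2,(-125,-85,12),165,543),(f2,(148,-85,12),513,415),(f2,(0,-60,40),315,440),(f2,(60,-60,40),383,405)],[.6,-.05,0.,0.])
B=go([(f3,(-40,50,28),68,203),(f3,(40,50,28),252,190),
(f1,(-40,50,28),545,477),(f1,(40,50,28),441,432),(f1,(-40,-50,28),650,410),(f1,(40,-50,28),548,372),
(f2,(-40,50,28),108,432),(f2,(-40,-50,28),187,490),(f2,(40,-50,28),282,452)],[.53,-.07,0,.012])
pickle.dump((A,B),open("AB.pkl","wb"))
c,sn=np.cos(A[2]),np.sin(A[2]); d=B[:2]-A[:2]; print("cassette in analyser mm",1000*np.array([c*d[0]+sn*d[1],-sn*d[0]+c*d[1]]),np.degrees(B[2]-A[2]))
# loop grip and lever tip
print(tri([f1(414,216),f2(290,218),f3(312,447)])) # grip
print(tri([f1(412,277),f3(347,370)]))
E
python3 a.py
```

```text
[ 0.5468 -0.1127 -0.0358 -0.0036] deg -2.0503171732103294
[[0.7, -1.6], [1.2, -1.2], [0.2, 0.9], [-1.8, 0.5], [1.0, 3.3], [1.5, -0.2], [-0.4, 1.1], [0.0, -1.9], [0.8, -0.6], [1.2, -0.2], [0.0, -0.0], [0.7, 0.6], [1.1, 0.3], [0.0, -1.5], [1.6, -0.1]]
[ 0.476  -0.1311  0.0768  0.01  ] deg 4.398396464771186
[[1.3, -0.2], [-1.0, -0.1], [0.5, 0.8], [-0.2, -0.2], [1.1, 0.3], [0.3, -1.2], [-1.2, -2.4], [0.3, 0.3], [1.1, -1.1]]
cassette in analyser mm [-70.09843133 -20.93973116] 6.448713637981515
(array([ 0.5655619 , -0.10958613,  0.16401431]), [array([-0.2,  0.9]), array([-0.1, -0.2]), array([0.4, 2.9])])
(array([ 0.56784896, -0.11030842,  0.11997081]), [array([ 0.1, -0.1]), array([ 0.1, -0.5])])
```

```bash
python3 - <<'E'
from h import *
import pickle
C=pickle.load(open("C0.pkl","rb")); A,B=pickle.load(open("AB.pkl","rb"))
print("cork",onplane(C["scene"],(350,202),.02),onplane(C["side"],(376,244),.02))
print("beaker base", onplane(C["scene"],(387,210),.0),onplane(C["side"],(361,268),.0))
print("petri", onplane(C["scene"],(289,266),.01),"boss",onplane(C["scene"],(263,243),.01))
for P in [(-130,0,0),(-118,0,0),(-81,0,0),(-85,-30,0),(-40,-90,0),(-40,-52,0)]: print(P,np.round(rig([*A[:3],0],[P]),4))
c,s=np.cos(A[2]),np.sin(A[2]); print(c,s)
E
python3 - <<'E'
import cv2
a=cv2.imread("pics/scene0.png")
cv2.imwrite("pics/c4.png",cv2.resize(a[150:250,300:440],None,fx=5,fy=5))
E
```

```text
cork [ 0.59584249 -0.33420086  0.02      ] [ 0.60179819 -0.36059667  0.02      ]
beaker base [ 0.49113692 -0.41019955  0.        ] [ 0.4997978  -0.41422097  0.        ]
petri [0.49184663 0.03188534 0.01      ] boss [0.62703539 0.01859622 0.01      ]
(-130, 0, 0) [[ 0.4169 -0.108   0.    ]]
(-118, 0, 0) [[ 0.4289 -0.1084  0.    ]]
(-81, 0, 0) [[ 0.4659 -0.1098  0.    ]]
(-85, -30, 0) [[ 0.4608 -0.1396  0.    ]]
(-40, -90, 0) [[ 0.5036 -0.2012  0.    ]]
(-40, -52, 0) [[ 0.505  -0.1632  0.    ]]
0.9993597928900788 -0.035777148498711844
```

View pics/c4.png

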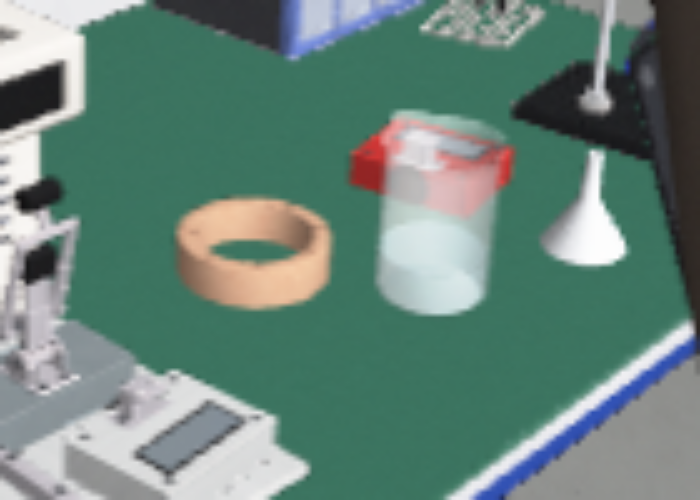

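Emit:
carry_out(
  jaw=[0.2,0.2,0.2,0.2,0.2,0.2,0.2,0.2,0.2,0.2,0.2,0.2,0.2,0.2,0.2,0.2,0.2,0.2,0.2,0.2],
  offset=[
    [0,-0.038,0],
    [0,-0.038,0],
    [0,-0.038,0],
    [0,-0.038,0],
    [0,-0.038,0],
    [0,-0.038,0],
    [-0.032,0,0.02],
    [-0.032,0,0.02],
    [-0.032,0,0.02],
    [-0.032,0,0.02],
    [0,0,0],
    [0,0,0],
    [0,0,0],
    [0,0,0],
    [0,0,0],
    [0,0,0],
    [0,0,0],
    [0,0,0],
    [0,0,0],
    [0,0,0],
  ],
  dr=[
    [0,0,0],
    [0,0,0],
    [0,0,0],
    [0,0,0],
    [0,0,0],
    [0,0,0],
    [0,0,0],
    [0,0,0],
    [0,0,0],
    [0,0,0],
    [0,0,-0.1706],
    [0,0,-0.1706],
    [0,0,-0.1706],
    [0,0,-0.1706],
    [0,0,-0.1706],
    [0,0,-0.1706],
    [0,0,-0.1706],
    [0,0,-0.1706],
    [0,0,-0.1702],
    [0,0,0],
  ],
  force=40,
)

```text
clock: 2.8
eef_pos: [0.397, -0.1281, 0.1514]
tool_rot: [[-0.999, 0.037, 0.0], [0.037, 0.999, 0.0], [-0.0, 0.0, -1.0]]
force: [-1.1, 0.4, -0.3]
width: 0.0507
```

```bash
python3 - <<'E'
from plant import state,capture
import cv2
s=state(); print(s["eef_pos"],s["tool_rot"].round(3),s["force"],s["width"],s["qpos"])
for n in ["wrist","scene"]:
    c=capture(n); im=c["img"][:,:,::-1]
    if n=="scene": im=cv2.resize(im[130:300,200:420],None,fx=3.4,fy=3.4)
    cv2.imwrite(f"pics/{n}1.png",im)
E
```

```text
[ 0.39704399 -0.12810631  0.15141391] [[-0.999  0.037  0.   ]
 [ 0.037  0.999  0.   ]
 [-0.     0.    -1.   ]] [-1.08556543  0.38451921 -0.31227226] 0.05065165125669737 [ 0.30519606  0.20638142 -0.14039064  2.14470921  0.04016912  0.79257938
  1.67318032]
```

View pics/wrist1.png

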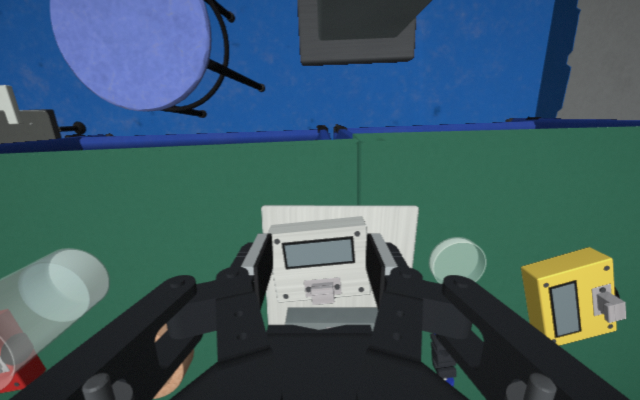

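View pics/scene1.png

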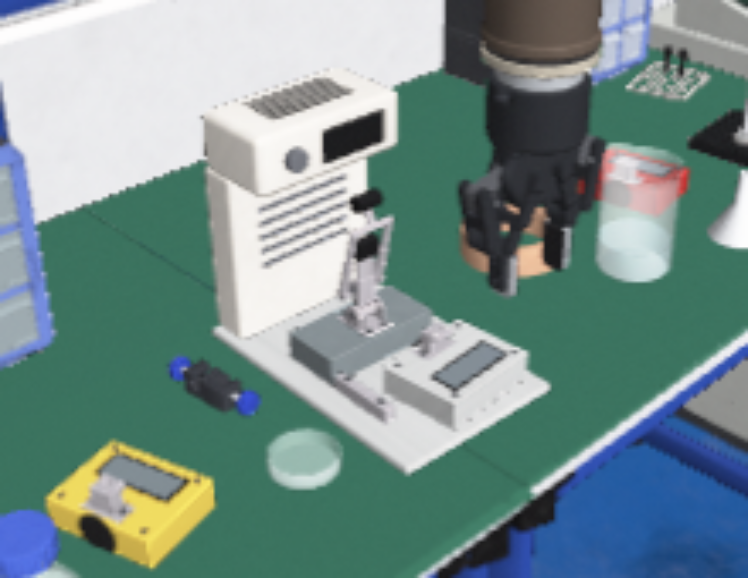

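Emit:
carry_out(
  jaw=[0.2,0.2,0.2,0.2,0.2,0.2,0.2,0.2,0.2,0.2,0.2,0.2,0.2,0.2],
  offset=[
    [0,0,0.035],
    [0,0,0.035],
    [0,0,0.035],
    [0,0,0.024],
    [-0.01,0,0],
    [-0.01,0,0],
    [-0.006,0,0],
    [-0.005,0,0],
    [-0.005,0,0],
    [-0.005,0,0],
    [-0.005,0,0],
    [-0.004,0,0],
    [-0.004,0,0],
    [0,0,0],
  ],
  dr=[
    [0,0,0],
    [0,0,0],
    [0,0,0],
    [0,0,0],
    [0,0,0],
    [0,0,0],
    [0,0,0],
    [0,0,0],
    [0,0,0],
    [0,0,0],
    [0,0,0],
    [0,0,0],
    [0,0,0],
    [0,0,0],
  ],
)

```text
clock: 4.65
eef_pos: [0.4508, -0.1301, 0.0227]
tool_rot: [[-0.999, 0.036, -0.0], [0.036, 0.999, -0.0], [0.0, -0.0, -1.0]]
force: [-3.8, -0.7, 2.2]
width: 0.0513
```

```bash
cat > look.py <<'E'
import sys,cv2
from plant import state,capture
from h import *
import pickle
tag=sys.argv[1]
A,B=pickle.load(open("AB.pkl","rb"))
s=state(); p=s["eef_pos"]; c,sn=np.cos(A[2]),np.sin(A[2]); d=p[:2]-A[:2]
print("t",s["clock"],"ana mm",np.round(1000*np.array([c*d[0]+sn*d[1],-sn*d[0]+c*d[1],p[2]]),1),"F",s["force"].round(1),"w",s["width"].round(4)); print(s["tool_rot"].round(3),s["qpos"].round(2))
boxes={"scene":(225,140,150,135),"side":(275,140,110,110),"wrist":(0,0,640,400)}
cams={}
for n in sys.argv[2:]:
    st=state();c=capture(n); im=c["img"][:,:,::-1]; x,y,w,h=boxes[n]; cams[n]=cam(c,st)
    k=1 if n=="wrist" else (4.4 if n=="scene" else 5)
    cv2.imwrite(f"pics/{n}_{tag}.png",cv2.resize(im[y:y+h,x:x+w],None,fx=k,fy=k,interpolation=cv2.INTER_CUBIC))
pickle.dump(cams,open(f"C_{tag}.pkl","wb"))
E
python3 look.py 2 scene side wrist
```

```text
Traceback (most recent call last):
  File "look.py", line 8, in <module>
    print("t",s["clock"],"ana mm",np.round(1000*np.array([c*d[0]+sn*d[1],-sn*d[0]+c*d[1],p[2]]),1),"F",s["force"].round(1),"w",s["width"].round(4)); print(s["tool_rot"].round(3),s["qpos"].round(2))
                                                                                                                               ^^^^^^^^^^^^^^^^
AttributeError: 'float' object has no attribute 'round'
```

```bash
sed -i 's/s\["width"\].round(4)/round(s["width"],4)/' look.py
python3 look.py 2 scene side wrist
```

```text
t 4.65 ana mm [-95.4 -20.9  22.7] F [-3.8 -0.7  2.2] w 0.0513
[[-0.999  0.036 -0.   ]
 [ 0.036  0.999 -0.   ]
 [ 0.    -0.    -1.   ]] [ 0.25  0.49 -0.11  2.15  0.1   0.51  1.6 ]
```

View pics/scene_2.png

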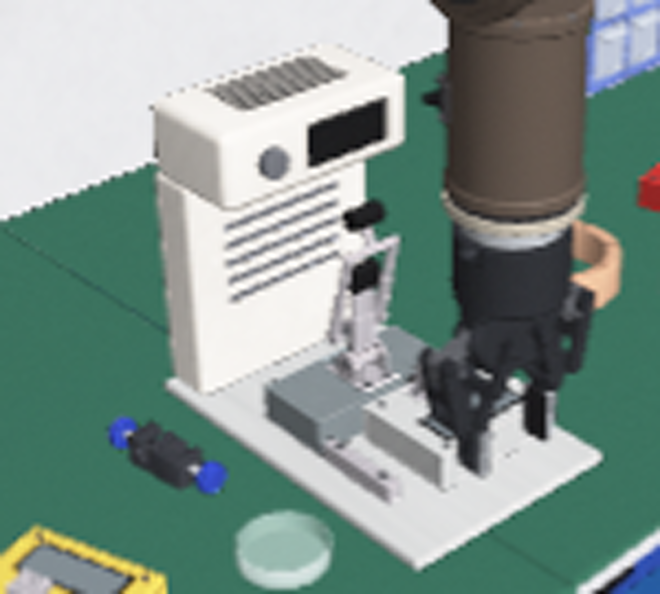

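View pics/wrist_2.png

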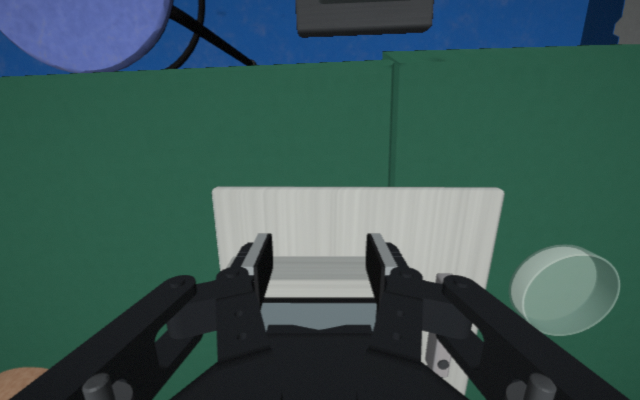

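Emit:
carry_out(
  jaw=[0.2,0.2,0.2,0.2],
  offset=[
    [-0.002,0,0],
    [-0.0015,0,0],
    [-0.001,0,0],
    [0,0,0],
  ],
  dr=[
    [0,0,0],
    [0,0,0],
    [0,0,0],
    [0,0,0],
  ],
)

```text
clock: 5.3
eef_pos: [0.4543, -0.1301, 0.0223]
tool_rot: [[-0.999, 0.036, -0.002], [0.036, 0.999, 0.0], [0.002, -0.0, -1.0]]
force: [-6.9, 0.4, 4.8]
width: 0.0513
```

Emit:
carry_out(
  jaw=[0.2,0.2,0.2],
  offset=[
    [-0.001,0,0],
    [-0.001,0,0],
    [0,0,0],
  ],
  dr=[
    [0,0,0],
    [0,0,0],
    [0,0,0],
  ],
)

```text
clock: 5.68
eef_pos: [0.4545, -0.1302, 0.022]
tool_rot: [[-0.999, 0.036, -0.005], [0.036, 0.999, 0.0], [0.005, 0.0, -1.0]]
force: [-11.2, 0.6, 7.7]
width: 0.0513
```

```bash
python3 look.py 3 scene side wrist
```

```text
t 5.675 ana mm [-91.6 -20.8  22. ] F [-11.2   0.6   7.7] w 0.0513
[[-0.999  0.036 -0.005]
 [ 0.036  0.999  0.   ]
 [ 0.005  0.    -1.   ]] [ 0.25  0.5  -0.11  2.14  0.1   0.52  1.6 ]
```

View pics/scene_3.png

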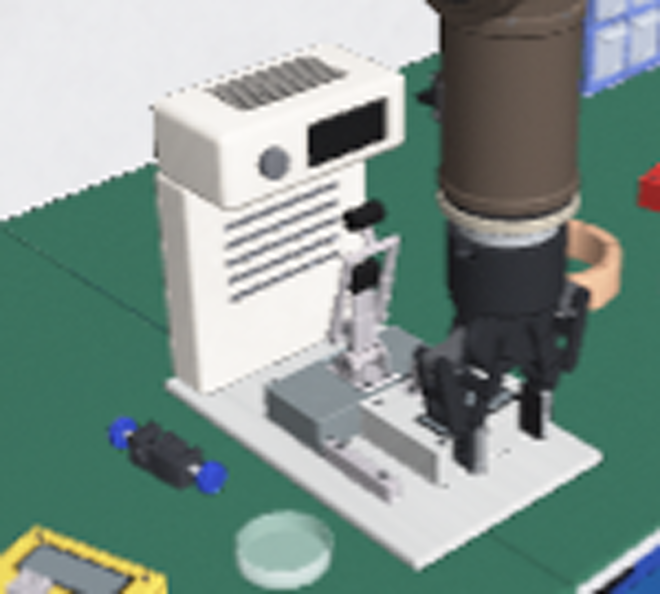

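View pics/side_3.png

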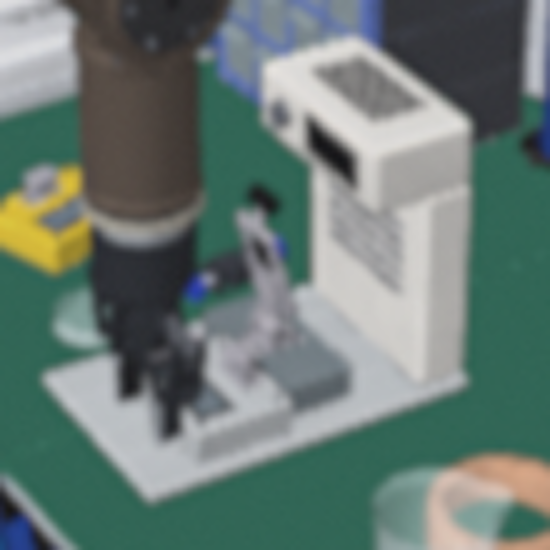

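Emit:
carry_out(
  jaw=[0.2,-1,-1,-1,-1,-1,-1,-1,-1,-1,-1,-1,-1,-1,-1,-1],
  offset=[
    [0.012,0,-0.02],
    [0,-0.03,-0.04],
    [0,-0.03,0],
    [0,-0.03,0],
    [-0.028,0,0],
    [-0.028,0,0],
    [0,0,0.03],
    [0,0,0.028],
    [0,0,0],
    [0,0.01,0],
    [0,0.008,0],
    [0,0.006,0],
    [0,0.006,0],
    [0,0.006,0],
    [0,0.004,0],
    [0,0,0],
  ],
  dr=[
    [0,0,0],
    [0,0,0],
    [0,0,0],
    [0,0,0],
    [0,0,0],
    [0,0,0],
    [0,0,0],
    [0,0,0],
    [0,0,0],
    [0,0,0],
    [0,0,0],
    [0,0,0],
    [0,0,0],
    [0,0,0],
    [0,0,0],
    [0,0,0],
  ],
)

```text
clock: 7.82
eef_pos: [0.5004, -0.1828, 0.0253]
tool_rot: [[-0.999, 0.037, 0.002], [0.037, 0.999, -0.002], [-0.002, -0.002, -1.0]]
force: [0.3, -4.2, 4.1]
width: -0.0002
```

```bash
python3 look.py 4 scene side wrist
```

```text
t 7.825 ana mm [-43.9 -71.7  25.3] F [ 0.3 -4.2  4.1] w -0.0002
[[-0.999  0.037  0.002]
 [ 0.037  0.999 -0.002]
 [-0.002 -0.002 -1.   ]] [ 0.32  0.55 -0.1   2.    0.09  0.59  1.7 ]
```

View pics/scene_4.png

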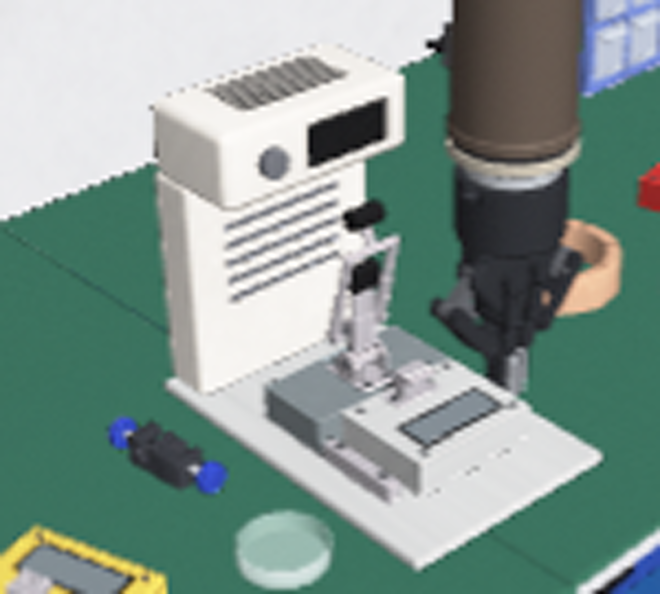

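View pics/wrist_4.png

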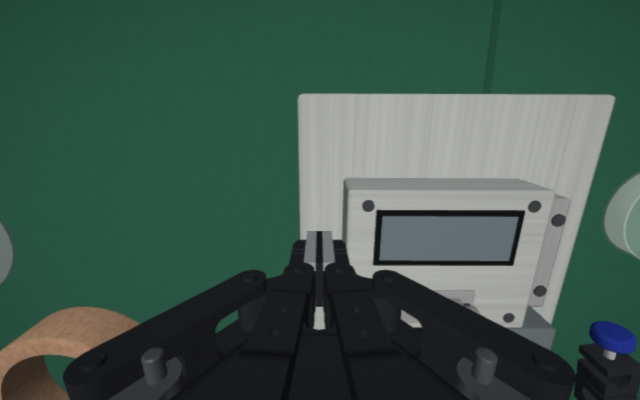

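Emit:
carry_out(
  jaw=[-1,-1,-1,-1],
  offset=[
    [0,0.002,0],
    [0,0.002,0],
    [0,0.001,0],
    [0,0,0],
  ],
  dr=[
    [0,0,0],
    [0,0,0],
    [0,0,0],
    [0,0,0],
  ],
)

```text
clock: 8.48
eef_pos: [0.5003, -0.1782, 0.025]
tool_rot: [[-0.999, 0.037, 0.001], [0.037, 0.999, -0.002], [-0.001, -0.002, -1.0]]
force: [-0.4, -6.0, 5.2]
width: -0.0
```

Emit:
carry_out(
  jaw=[-1,-1,-1],
  offset=[
    [0,0.0015,0],
    [0,0.0015,0],
    [0,0,0],
  ],
  dr=[
    [0,0,0],
    [0,0,0],
    [0,0,0],
  ],
)

```text
clock: 8.85
eef_pos: [0.5004, -0.1752, 0.025]
tool_rot: [[-0.999, 0.037, 0.001], [0.037, 0.999, -0.002], [-0.001, -0.002, -1.0]]
force: [-0.1, -6.2, 6.4]
width: 0.0004
```

```bash
python3 look.py 5 scene wrist
```

```text
t 8.85 ana mm [-44.2 -64.1  25. ] F [-0.1 -6.2  6.4] w 0.0004
[[-0.999  0.037  0.001]
 [ 0.037  0.999 -0.002]
 [-0.001 -0.002 -1.   ]] [ 0.31  0.55 -0.1   2.    0.09  0.59  1.68]
```

View pics/wrist_5.png

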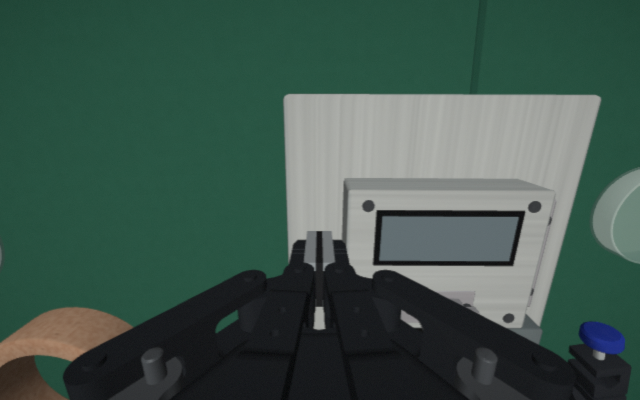

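```bash
python3 - <<'E'
from h import *
import pickle
A,B=pickle.load(open("AB.pkl","rb")); C=pickle.load(open("C_5.pkl","rb"))
A0=[*A[:3],-0.002]
print("base corners pred",proj(C["wrist"],rig(A0,[(-125,85,12),(-125,-85,12)])))
print("home top corners pred",proj(C["wrist"],rig(A0,[(-80,50,40),(-80,-50,40),(0,50,40),(-80,50,12),(-80,-50,12)])))
print("block",proj(C["wrist"],rig(A0,[(0,60,40),(0,60,12)])))
import cv2
w=cv2.imread("pics/wrist_5.png"); cv2.imwrite("pics/w5c.png",cv2.resize(w[160:350,280:620],None,fx=2.3,fy=2.3,interpolation=cv2.INTER_CUBIC))
E
```

```text
base corners pred [[594.54081404  95.23733311]
 [278.85033655  95.78102957]]
home top corners pred [[551.6499494  189.58390606]
 [346.43828572 189.83843664]
 [518.82559395 325.57421148]
 [513.29487099 177.08331085]
 [341.97382145 177.30763408]]
block [[536.44054417 325.56006503]
 [504.95822559 294.85370272]]
```

View pics/w5c.png

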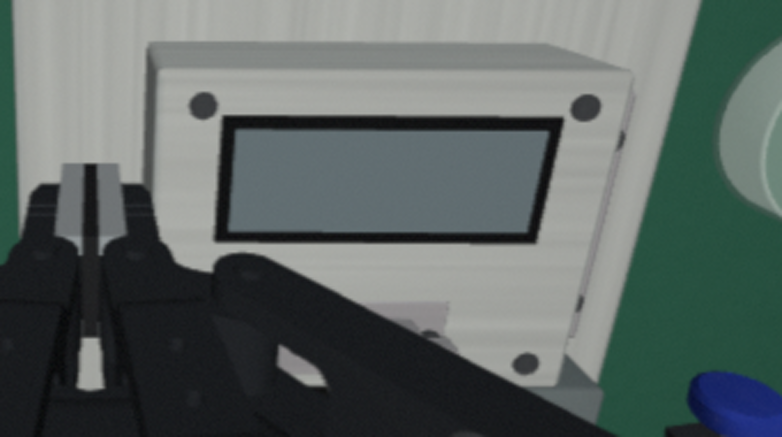

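View pics/scene_5.png

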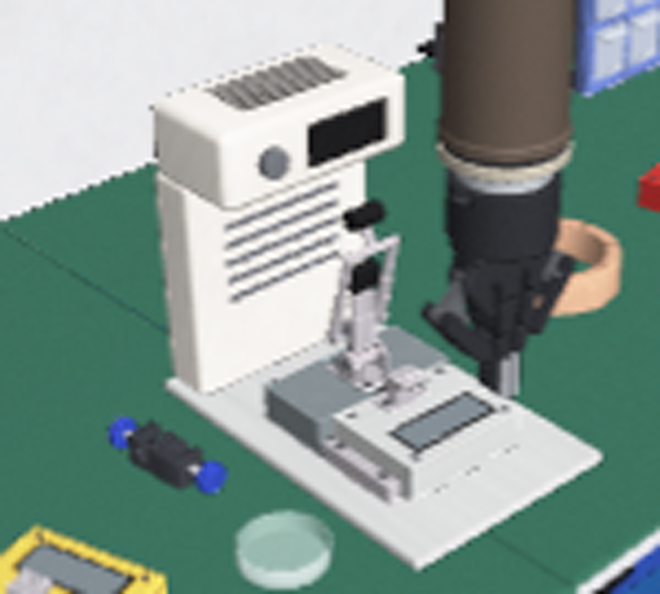

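Emit:
carry_out(
  jaw=[-1,-1,-1],
  offset=[
    [0,0.001,0],
    [0,0.001,0],
    [0,0,0],
  ],
  dr=[
    [0,0,0],
    [0,0,0],
    [0,0,0],
  ],
)

```text
clock: 9.32
eef_pos: [0.5004, -0.1733, 0.025]
tool_rot: [[-0.999, 0.037, 0.001], [0.037, 0.999, -0.002], [-0.001, -0.002, -1.0]]
force: [-0.2, -7.2, 5.6]
width: -0.0001
```

Emit:
carry_out(
  jaw=[-1,-1,-1,-1],
  offset=[
    [0,0.001,0],
    [0,0.001,0],
    [0,0.001,0],
    [0,0,0],
  ],
  dr=[
    [0,0,0],
    [0,0,0],
    [0,0,0],
    [0,0,0],
  ],
)

```text
clock: 9.82
eef_pos: [0.5006, -0.173, 0.0251]
tool_rot: [[-0.999, 0.04, 0.002], [0.04, 0.999, -0.005], [-0.002, -0.004, -1.0]]
force: [-0.3, -14.9, 2.7]
width: -0.0006
```

Emit:
carry_out(
  jaw=[-1,0.2,0.2,0.2,0.2,0.2,0.2,0.2,0.2,0.2,0.2,0.2,0.2,0.2],
  offset=[
    [0,-0.015,-0.02],
    [0.02,0,-0.04],
    [0.045,0,0],
    [0,0.037,0],
    [0,0.037,0],
    [0,0,0.03],
    [0,0,0.03],
    [0,0,0],
    [-0.01,0,0],
    [-0.005,0,0],
    [-0.003,0,0],
    [-0.001,0,0],
    [-0.001,0,0],
    [0,0,0],
  ],
  dr=[
    [0,0,0],
    [0,0,0],
    [0,0,0],
    [0,0,0],
    [0,0,0],
    [0,0,0],
    [0,0,0],
    [0,0,0],
    [0,0,0],
    [0,0,0],
    [0,0,0],
    [0,0,0],
    [0,0,0],
    [0,0,0],
  ],
)

```text
clock: 11.58
eef_pos: [0.4552, -0.1085, 0.0243]
tool_rot: [[-0.999, 0.037, -0.003], [0.037, 0.999, -0.0], [0.003, -0.0, -1.0]]
force: [-6.2, 0.2, 5.4]
width: 0.051
```

```bash
python3 look.py 6 scene wrist side
```

```text
t 11.575 ana mm [-91.7   0.9  24.3] F [-6.2  0.2  5.4] w 0.051
[[-0.999  0.037 -0.003]
 [ 0.037  0.999 -0.   ]
 [ 0.003 -0.    -1.   ]] [ 0.2   0.49 -0.11  2.15  0.11  0.51  1.55]
```

View pics/wrist_6.png

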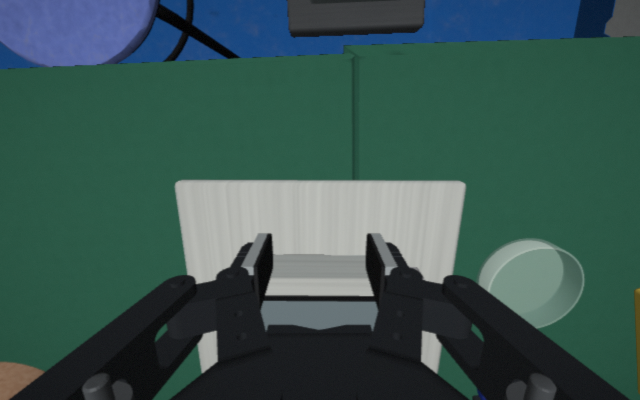

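View pics/side_6.png

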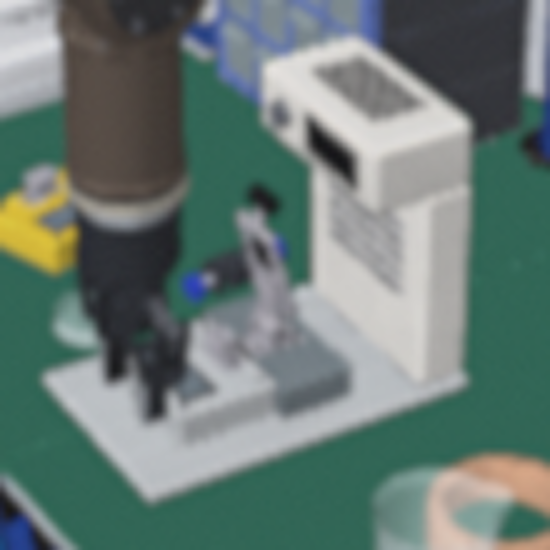

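Emit:
carry_out(
  jaw=[0.2,0.2,0.2,-1,-1,-1,-1,-1,-1,-1,-1,-1,-1,-1,-1,-1],
  offset=[
    [-0.001,0,0],
    [0,0,0],
    [0.012,0,-0.01],
    [0,0,-0.04],
    [0,0,-0.04],
    [0,0,-0.04],
    [0,0,-0.04],
    [0,0,-0.037],
    [0,0,0],
    [0,0,0],
    [0,0,0],
    [-0.0347,0,0.0162],
    [-0.0347,0,0.0162],
    [-0.0257,0,0.012],
    [0,0,0],
    [0,0,0],
  ],
  dr=[
    [0,0,0],
    [0,0,0],
    [0,0,0],
    [0,0,0],
    [0,0,0],
    [0,0,0],
    [0,0,0],
    [0,0,0],
    [0,-0.1454,0],
    [0,-0.1454,0],
    [0,-0.1454,0],
    [0,0,0],
    [0,0,0],
    [0,0,0],
    [0,0,0],
    [0,0,0],
  ],
)

```text
clock: 13.72
eef_pos: [0.5502, -0.1114, 0.2314]
tool_rot: [[-0.906, 0.036, 0.422], [0.032, 0.999, -0.015], [-0.422, -0.0, -0.906]]
force: [-0.6, -0.4, 1.1]
width: 0.0003
```

```bash
python3 look.py 7 scene wrist side
```

```text
t 13.725 ana mm [  3.3   1.4 231.4] F [-0.6 -0.4  1.1] w 0.0003
[[-0.906  0.036  0.422]
 [ 0.032  0.999 -0.015]
 [-0.422 -0.    -0.906]] [ 0.28  0.13 -0.16  2.1  -0.03  0.48  1.68]
```

View pics/wrist_7.png

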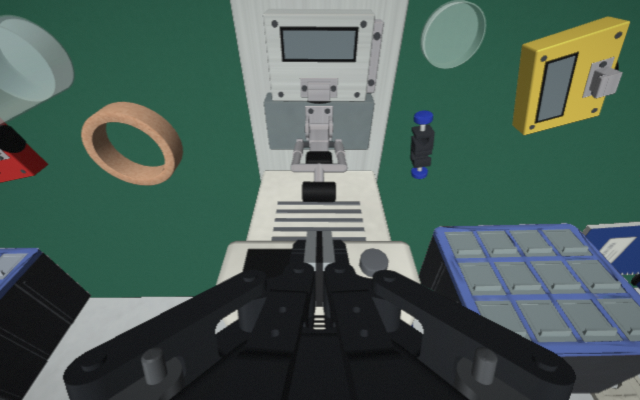

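View pics/scene_7.png

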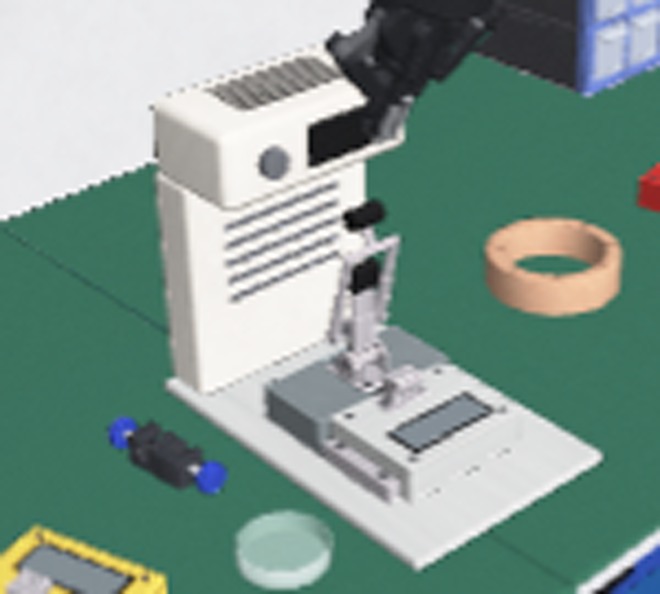

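View pics/side_7.png

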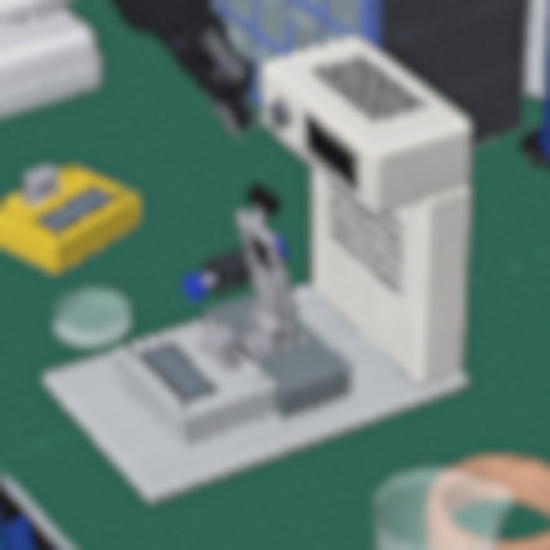

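```bash
python3 - <<'E'
from h import *
import pickle,cv2
A,B=pickle.load(open("AB.pkl","rb")); C=pickle.load(open("C_7.pkl","rb"))
A0=[*A[:3],0.]
def ana(p):
    c,s=np.cos(A[2]),np.sin(A[2]); d=p[:2]-A[:2]; return np.round(1000*np.array([c*d[0]+s*d[1],-s*d[0]+c*d[1],p[2]]),1)
for o in ([("wrist",(319,191)),("scene",(308,188.9)),("side",(327.6,179.4))],[("wrist",(319,191)),("scene",(308,188.9))],[("wrist",(319,191)),("side",(327.6,179.4))]):
    p,r=tri([(C[n],np.array(x)) for n,x in o]); print(ana(p),r)
L={"block fl":(0,60,40),"block fr":(0,-60,40),"rl":(60,60,40),"rr":(60,-60,40),"cas hl":(-80,50,40),"hr":(-80,-50,40),"stop":(-72,61,27),"head l":(62,78,175),"roller":(18.6,0,167)}
w=cv2.imread("pics/wrist_7.png"); w=cv2.resize(w[0:300,200:440],None,fx=2.5,fy=2.5)[:,:]
for k,v in L.items():
    q=proj(C["wrist"],rig(A0,[v]))[0]; print(k,q.round(1)); cv2.circle(w,tuple(((q-[200,0])*2.5).astype(int)),4,(0,0,255),1)
cv2.imwrite("pics/w7c.png",w[:600])
E
```

```text
[ 18.4   1.9 166.4] [array([-0.1, -0.9]), array([0.1, 0.2]), array([ 0.2, -0.3])]
[ 18.8   1.9 166.7] [array([-0. , -0.1]), array([-0., -0.])]
[ 18.3   1.9 166. ] [array([-0. , -1.2]), array([ 0.2, -0.2])]
block fl [372.9 101.5]
block fr [261.5 101.5]
rl [366.6 149.4]
rr [268.2 149.5]
cas hl [373.1  13.7]
hr [260.5  13.8]
stop [381.6  21.4]
head l [407.5 235.4]
roller [316.5 190.9]
```

View pics/w7c.png

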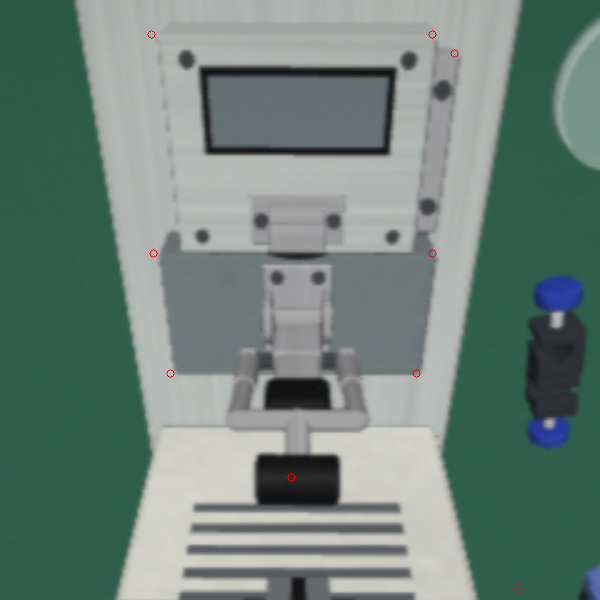

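Emit:
carry_out(
  jaw=[-1,-1,-1,-1,-1],
  offset=[
    [-0.0105,0,0],
    [0,0,0.025],
    [0,0,0.025],
    [0,0,0.02],
    [0,0,0],
  ],
  dr=[
    [0,0,0],
    [0,0,0],
    [0,0,0],
    [0,0,0],
    [0,0,0],
  ],
)

```text
clock: 14.5
eef_pos: [0.5902, -0.1127, 0.1712]
tool_rot: [[-0.907, 0.036, 0.42], [0.032, 0.999, -0.015], [-0.421, 0.0, -0.907]]
force: [-0.5, 0.2, -0.1]
width: -0.0001
```

```bash
python3 look.py 8 scene wrist side
```

```text
t 14.5 ana mm [ 43.4   1.5 171.2] F [-0.5  0.2 -0.1] w -0.0001
[[-0.907  0.036  0.42 ]
 [ 0.032  0.999 -0.015]
 [-0.421  0.    -0.907]] [ 0.24  0.28 -0.14  2.09  0.02  0.34  1.63]
```

View pics/wrist_8.png

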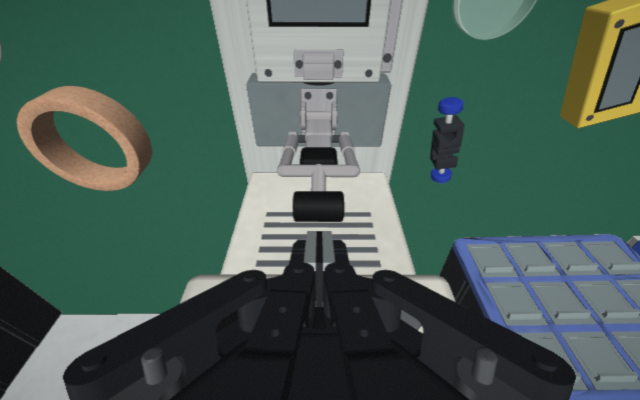

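View pics/scene_8.png

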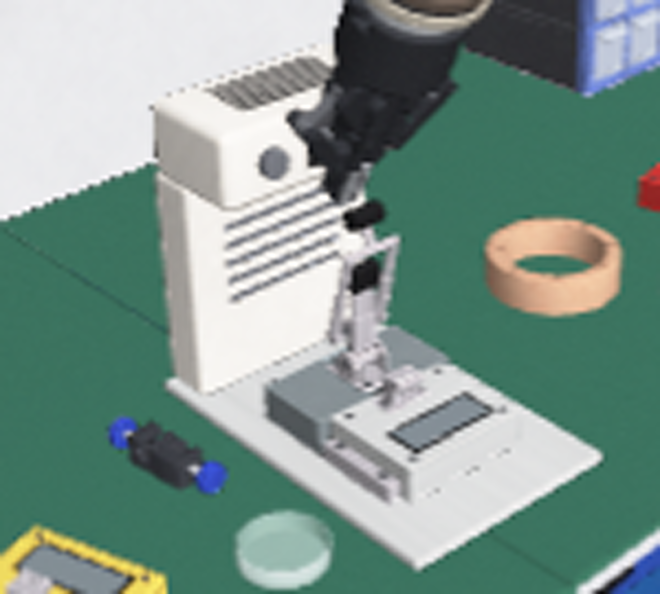

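Emit:
carry_out(
  jaw=[-1,-1,-1,-1,-1,-1,-1,-1,-1],
  offset=[
    [0,0,0.006],
    [0.006,0,-0.002],
    [0.006,0,-0.0015],
    [0.006,0,-0.0015],
    [0.006,0,-0.0015],
    [0.006,0,-0.0015],
    [0.006,0,-0.001],
    [0.006,0,-0.001],
    [0,0,0],
  ],
  dr=[
    [0,0,0],
    [0,0,0],
    [0,0,0],
    [0,0,0],
    [0,0,0],
    [0,0,0],
    [0,0,0],
    [0,0,0],
    [0,0,0],
  ],
)

```text
clock: 15.78
eef_pos: [0.5499, -0.1115, 0.1579]
tool_rot: [[-0.906, 0.036, 0.422], [0.033, 0.999, -0.015], [-0.422, 0.0, -0.907]]
force: [-0.2, -0.3, 0.5]
width: -0.0001
```

```bash
python3 look.py 9 scene wrist side
```

```text
t 15.775 ana mm [  3.    1.2 157.9] F [-0.2 -0.3  0.5] w -0.0001
[[-0.906  0.036  0.422]
 [ 0.033  0.999 -0.015]
 [-0.422  0.    -0.907]] [ 0.26  0.24 -0.16  2.19  0.    0.28  1.65]
```

View pics/wrist_9.png

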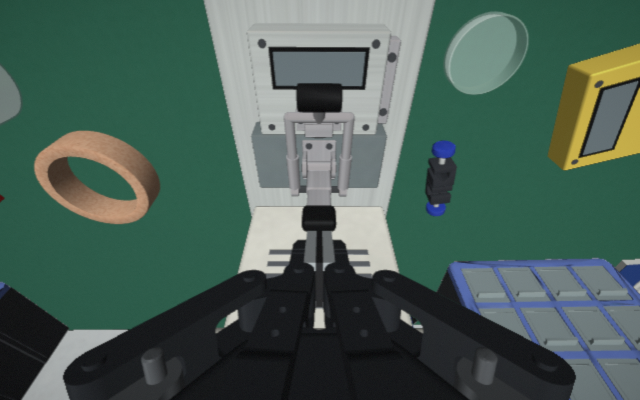

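View pics/scene_9.png

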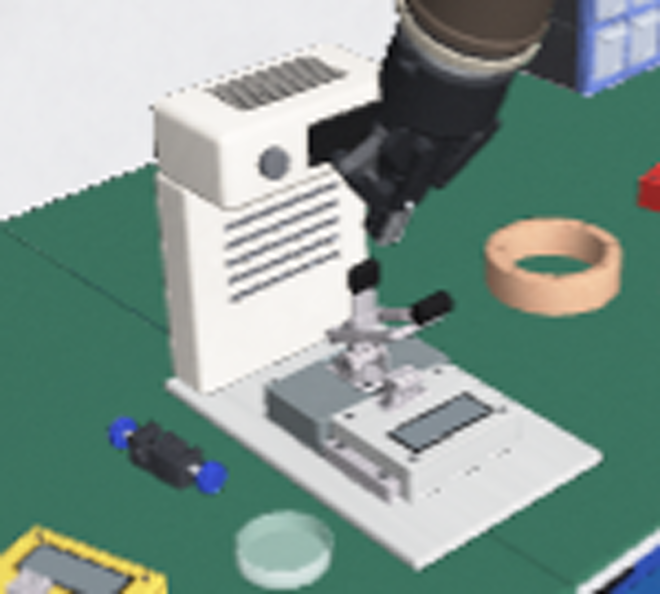

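Emit:
carry_out(
  jaw=[-1,-1,-1,-1],
  offset=[
    [0,0,0],
    [0,0,0],
    [0,0,0],
    [0,0,0],
  ],
  dr=[
    [0,0,0],
    [0,0,0],
    [0,0,0],
    [0,0,0],
  ],
)

```text
clock: 16.42
eef_pos: [0.5505, -0.1115, 0.1581]
tool_rot: [[-0.906, 0.036, 0.422], [0.033, 0.999, -0.015], [-0.423, 0.0, -0.906]]
force: [0.0, 0.2, 0.2]
width: 0.0002
```

```bash
python3 look.py 10 scene wrist side
```

```text
t 16.425 ana mm [  3.7   1.3 158.1] F [0.  0.2 0.2] w 0.0002
[[-0.906  0.036  0.422]
 [ 0.033  0.999 -0.015]
 [-0.423  0.    -0.906]] [ 0.26  0.24 -0.16  2.19  0.    0.28  1.65]
```

View pics/wrist_10.png

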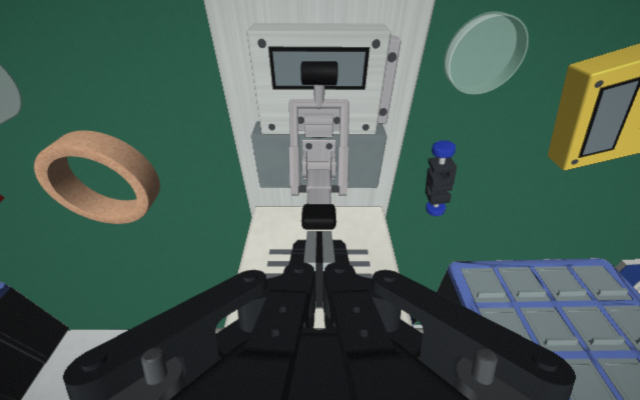

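View pics/scene_10.png

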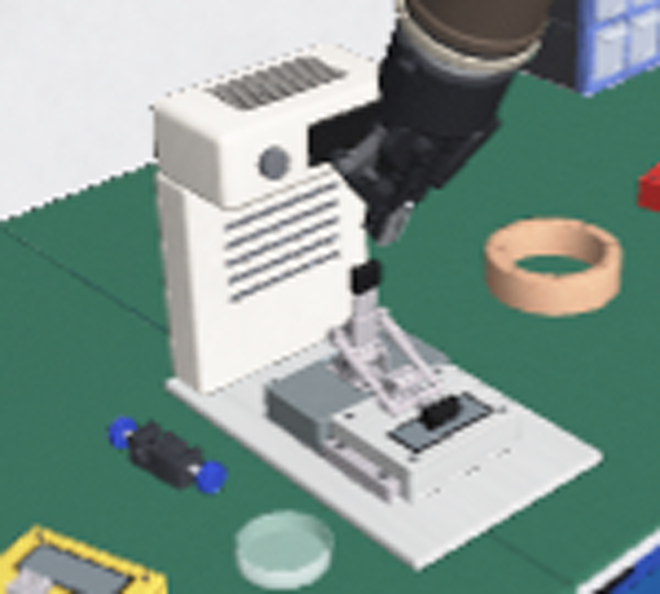

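View pics/side_10.png

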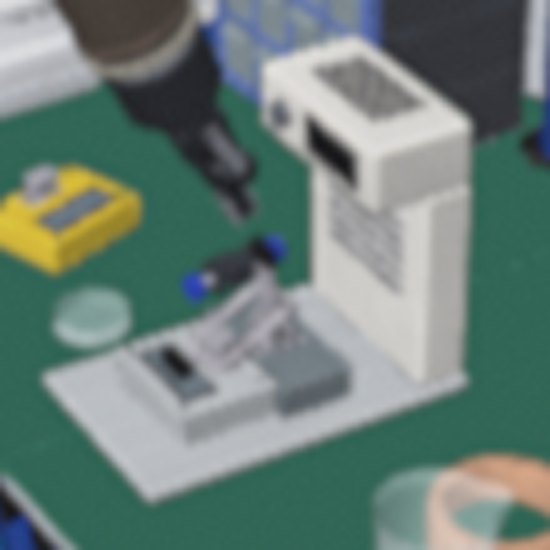

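```bash
python3 - <<'E'
from h import *
import pickle
A,B=pickle.load(open("AB.pkl","rb")); C=pickle.load(open("C_10.pkl","rb"))
A0=[*A[:3],0.]
def g(th,e,ext=0):
    a=np.radians(79.9)-th; h=np.array([25+24*np.cos(a),54+24*np.sin(a)])
    u=np.array([-np.cos(e),np.sin(e)]); n=np.array([np.sin(e),np.cos(e)])
    return h,h+(68+ext)*u,h+(88+ext)*u+12*n
for e in (-.2,-.3,-.4,-.48,-.55):
    h,b,r=g(0,e)
    print(e,b.round(1),r.round(1),[proj(C[n],rig(A0,[(b[0],2,b[1]),(r[0],2,r[1])])).round(1).tolist() for n in ("wrist","scene")])
print("lip tip",proj(C["wrist"],rig(A0,[(-27,2,60)])))
E
python3 - <<'E'
import cv2
w=cv2.imread("pics/wrist_10.png"); cv2.imwrite("pics/w10c.png",cv2.resize(w[20:240,230:420],None,fx=2.7,fy=2.7,interpolation=cv2.INTER_CUBIC))
E
```

```text
-0.2 [-37.4  64.1] [-59.4  71.9] [[[319.0, 105.0], [319.0, 77.4]], [[321.3, 226.7], [326.5, 227.6]]]
-0.3 [-35.8  57.5] [-58.4  63.1] [[[319.0, 103.5], [319.0, 74.5]], [[320.9, 228.3], [326.2, 230.0]]]
-0.4 [-33.4  51.1] [-56.5  54.4] [[[319.0, 103.1], [319.0, 73.2]], [[320.4, 229.8], [325.7, 232.2]]]
-0.48 [-31.1  46.2] [-54.4  47.6] [[[319.0, 103.4], [319.0, 73.2]], [[319.8, 230.9], [325.2, 233.8]]]
-0.55 [-28.8  42.1] [-52.1  41.9] [[[319.0, 104.1], [319.0, 73.9]], [[319.3, 231.7], [324.7, 235.1]]]
lip tip [[319.03976469 116.03912253]]
```

View pics/w10c.png

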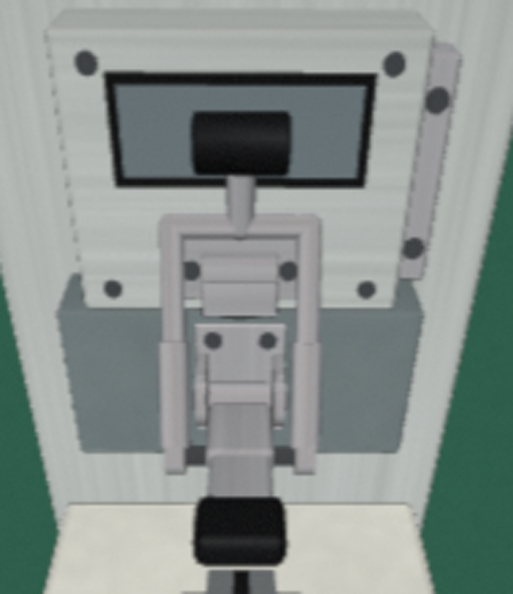

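```bash
cat > arm.py <<'E'
from h import *
Ry=lambda a:R.from_euler('y',a).as_matrix(); Rz=lambda a:R.from_euler('z',a).as_matrix()
def fk(q,P):
    h,L1,L2,L3,e1,e2=P
    T=Rz(q[0]); p=np.array([0,0,h]); T=T@Ry(q[1]); p=p+T@[e1,0,L1]; T=T@Rz(q[2])@Ry(q[3]); p=p+T@[e2,0,L2]
    T=T@Rz(q[4])@Ry(q[5])@Rz(q[6]); return p+T@[0,0,L3],T
if __name__=="__main__":
    from plant import state
    s=state()
    D=[([-0.10258795,0.43524485,0.02497811,1.57409447,-0.01161958,1.13399392,-0.07512443],[.624496,-.0000607,.2305]),
    ([0.30519606,0.20638142,-0.14039064,2.14470921,0.04016912,0.79257938,1.67318032],[0.39704399,-0.12810631,0.15141391]),
    (s["qpos"],s["eef_pos"]),
    ([.25,.49,-.11,2.15,.1,.51,1.6],[.4508,-.1301,.0227]),([.32,.55,-.10,2.0,.09,.59,1.7],[.5004,-.1828,.0253]),([.28,.13,-.16,2.1,-.03,.48,1.68],[.5502,-.1114,.2314])]
    W=[10,10,10,1,1,1]
    f=lambda P:np.concatenate([w*(fk(q,P)[0]-p) for (q,p),w in zip(D,W)])
    r=least_squares(f,[.3,.4,.4,.25,0,0]); print(r.x.round(4)); print(f(r.x).reshape(-1,3).round(4))
    print(s["qpos"].round(3)); print((fk(s["qpos"],r.x)[1]).round(3), s["tool_rot"].round(3))
    np.save("P.npy",r.x)
E
python3 arm.py
```

```text
[ 1.6833  0.0419  0.9462  0.6917 -0.0766  0.3985]
[[ 0.0888 -0.4145  0.6896]
 [-0.6712  1.4713 -0.5078]
 [-0.0131  1.0507 -0.1859]
 [-0.3845  0.0802  0.0223]
 [-0.3315  0.1638  0.0363]
 [ 0.177   0.1475 -0.0175]]
[ 0.263  0.24  -0.155  2.191  0.004  0.278  1.651]
[[-0.036  0.906  0.422]
 [ 0.999  0.033  0.015]
 [ 0.     0.423 -0.906]] [[-0.906  0.036  0.422]
 [ 0.033  0.999 -0.015]
 [-0.423 -0.    -0.906]]
```

```bash
sed -i "s/R.from_euler('z',a)/R.from_euler('z',-a)/" arm.py; python3 arm.py
```

```text
[ 0.049   0.6424  0.3356  0.2982  0.0321 -0.037 ]
[[-0.0789  0.5512 -0.1973]
 [ 0.2085  0.4079  0.1235]
 [ 0.0006  0.3982  0.073 ]
 [ 0.063   0.0338  0.0041]
 [ 0.0617  0.0311 -0.0008]
 [-0.0275  0.0428  0.0041]]
[ 0.263  0.24  -0.155  2.191  0.004  0.278  1.651]
[[-0.036 -0.906  0.422]
 [-0.999  0.033 -0.015]
 [ 0.    -0.423 -0.906]] [[-0.906  0.036  0.422]
 [ 0.033  0.999 -0.015]
 [-0.423 -0.    -0.906]]
```

```bash
python3 - <<'E'
t=open('arm.py').read()
t=t.replace("h,L1,L2,L3,e1,e2=P","h,L1,L2,L3,e1,e2,y1,y2,y3=P").replace("[e1,0,L1]","[e1,y1,L1]").replace("[e2,0,L2]","[e2,y2,L2]").replace("[0,0,L3]","[0,0,L3]")
t=t.replace("p=p+T@[e2,y2,L2]","p=p+T@[e2,y2,L2]; T=T").replace("[.3,.4,.4,.25,0,0]","[.3,.4,.4,.25,0,0,0,0,0]").replace("f=lambda P:np.concatenate([w*(fk(q,P)[0]-p) for (q,p),w in zip(D,W)])","f=lambda P:np.r_[np.concatenate([w*(fk(q,P)[0]-p) for (q,p),w in zip(D,W)]),.003*np.array(P)]").replace("f(r.x).reshape","f(r.x)[:-9].reshape")
open('arm.py','w').write(t)
E
python3 arm.py
```

```text
[ 0.2668  0.5642  0.4277  0.3652 -0.0017  0.0023 -0.0226 -0.0307  0.    ]
[[ 0.      0.0004  0.0001]
 [-0.0001  0.0001 -0.0001]
 [ 0.0003 -0.0006 -0.0003]
 [-0.0013  0.0019  0.0007]
 [ 0.0013  0.0024  0.0012]
 [-0.0025 -0.0027 -0.0001]]
[ 0.263  0.24  -0.155  2.191  0.004  0.278  1.651]
[[-0.036 -0.906  0.422]
 [-0.999  0.033 -0.015]
 [ 0.    -0.423 -0.906]] [[-0.906  0.036  0.422]
 [ 0.033  0.999 -0.015]
 [-0.423 -0.    -0.906]]
```

```bash
cat > plan.py <<'E'
from arm import *
import pickle
A,_=pickle.load(open("AB.pkl","rb")); P=np.load("P.npy")
lo=np.array([-2.62,-.44,-1.27,.08,-1.32,.12,-2.74]);hi=np.array([2.62,2.09,1.32,2.57,4.46,2,2.74])
def w(x,y,z): return rig([A[0],A[1],A[2],0.],[(x,y,z)])[0]
def ik(p,z,q0):
    f=lambda q:np.r_[(fk(q,P)[0]-p)*100,(fk(q,P)[1][:,2]-z)*30,(q-q0)[:6]*.02]
    r=least_squares(f,np.clip(q0,lo+1e-3,hi-1e-3),bounds=(lo,hi)); q=r.x
    return q,np.linalg.norm(fk(q,P)[0]-p)*1000,np.degrees(np.arccos(np.clip(fk(q,P)[1][:,2]@z,-1,1)))
def tcp(phi,t,r):
    ph=np.radians(phi); hh=np.array([np.cos(ph),np.sin(ph)]); n=np.array([np.sin(ph),-np.cos(ph)])
    a=np.array([np.cos(t),np.sin(t)]); ext=11*abs(a@n)
    return np.array([25,54])+r*hh-(5+ext)*n
if __name__=="__main__":
    q00=np.array([.263,.24,-.155,2.191,.004,.278,1.651])
    for td in (25,35,40,45):
        t=np.radians(td); zz=np.array([np.sin(t)*np.cos(A[2]),np.sin(t)*np.sin(A[2]),-np.cos(t)])
        for name,qs in (("cont",q00),("flip",q00*[1,1,1,1,0,-1,0]+[0,0,0,0,3.14,0.3,0])):
            q=qs
            for phi in (95,70,50,30,15,0):
                x,z=tcp(phi,t,64); q,ep,eo=ik(w(x,2,z),zz,q); print(td,name,phi,(round(x),round(z)),q.round(2),"err",round(ep,1),round(eo,1))
E
python3 plan.py
```

```text
25 cont 95 (4, 116) [ 0.24  0.31 -0.13  2.24  0.03  0.16  1.57] err 0.0 0.0
25 cont 70 (35, 119) [ 0.22  0.35 -0.12  2.17  0.04  0.19  1.57] err 0.0 0.0
25 cont 50 (59, 109) [ 0.2   0.39 -0.11  2.12  0.05  0.19  1.57] err 0.0 0.0
25 cont 30 (77, 91) [ 0.19  0.44 -0.1   2.1   0.06  0.17  1.57] err 0.0 0.0
25 cont 15 (85, 77) [ 0.19  0.48 -0.11  2.09  0.11  0.15  1.57] err 0.2 0.1
25 cont 0 (89, 64) [ 0.21  0.51 -0.13  2.09  0.25  0.12  1.57] err 0.0 0.0
25 flip 95 (4, 116) [-0.09  0.33  0.26  2.34  4.46  0.12  0.  ] err 11.7 4.3
25 flip 70 (35, 119) [-0.09  0.37  0.26  2.29  4.46  0.12  0.  ] err 13.7 5.3
25 flip 50 (59, 109) [-0.08  0.41  0.24  2.24  4.46  0.12  0.  ] err 13.3 5.3
25 flip 30 (77, 91) [-0.06  0.46  0.21  2.2   4.46  0.12  0.  ] err 11.4 4.7
25 flip 15 (85, 77) [-0.05  0.49  0.2   2.18  4.46  0.12  0.  ] err 9.7 4.0
25 flip 0 (89, 64) [-0.04  0.52  0.19  2.16  4.46  0.12  0.  ] err 7.9 3.3
35 cont 95 (5, 116) [ 0.92  0.46 -0.97  2.35  1.94  0.34  1.94] err 0.0 0.0
35 cont 70 (36, 118) [ 0.87  0.48 -0.93  2.28  1.84  0.35  1.94] err 0.0 0.0
35 cont 50 (60, 108) [ 0.83  
[... 1824 characters left out ...]
.95] err 0.0 0.0
45 cont 30 (77, 93) [ 0.97  0.76 -1.14  2.34  2.3   0.71  1.95] err 0.0 0.0
45 cont 15 (84, 81) [ 0.94  0.79 -1.11  2.33  2.33  0.72  1.95] err 0.0 0.0
45 cont 0 (89, 67) [ 0.91  0.82 -1.08  2.33  2.37  0.74  1.95] err 0.0 0.0
45 flip 95 (6, 117) [ 0.32  0.38 -0.19  2.51  3.18  0.53  0.  ] err 0.0 0.0
45 flip 70 (38, 117) [ 0.3   0.4  -0.18  2.44  3.17  0.48  0.  ] err 0.0 0.0
45 flip 50 (62, 107) [ 0.28  0.45 -0.18  2.4   3.15  0.48  0.  ] err 0.0 0.0
45 flip 30 (77, 93) [ 0.27  0.49 -0.18  2.37  3.14  0.5   0.  ] err 0.0 0.0
45 flip 15 (84, 81) [ 0.27  0.53 -0.18  2.36  3.13  0.53  0.  ] err 0.0 0.0
45 flip 0 (89, 67) [ 0.27  0.57 -0.18  2.36  3.13  0.56  0.  ] err 0.0 0.0
```

```bash
cat > sim.py <<'E'
from plan import *
M=np.array([[0,-1,0],[1,0,0],[0,0,1.]])
def fkt(q): p,T=fk(q,P); return p,T@M
def err(q,p,T):
    pp,TT=fkt(q); return np.r_[p-pp, R.from_matrix(T@TT.T).as_rotvec()]
def jac(q):
    J=np.zeros((6,7)); p,T=fkt(q)
    for i in range(7):
        d=q.copy(); d[i]+=1e-5; J[:,i]=-(err(d,p,T))/1e-5
    return J
def track(q,p,T,n=60):
    for _ in range(n):
        e=err(q,p,T); J=jac(q)
        q=q+J.T@np.linalg.solve(J@J.T+1e-5*np.eye(6),e)*.5; q=np.clip(q,lo,hi)
    return q,err(q,p,T)
def step(p,T,off,dr): return p+T@np.array(off), T@R.from_rotvec(dr).as_matrix()
if __name__=="__main__":
    from plant import state
    s=state(); q=s["qpos"].copy(); print(fkt(q)[1].round(3)-s["tool_rot"].round(3))
    for sg in (1,-1):
        q=s["qpos"].copy(); p,T=s["eef_pos"],s["tool_rot"]
        seq=[([0.01,0,-.02],[0,0,0])]*3+[([0,0,0],[sg*.12,0,0])]*3
        for o,d in seq:
            p,T=step(p,T,o,d); q,e=track(q,p,T)
        print(sg,"rolled",q.round(2),np.abs(e).max().round(4))
        Yw=np.array([0.0358,.9994,0])
        for k in range(5):
            d=T.T@(Yw*(-.1)); print("dr",d.round(4)); p,T=step(p,T,[0,0,0],d); q,e=track(q,p,T); print(" pitch",q.round(2),np.abs(e).max().round(4), (fkt(q)[0]*1000).round())
        for k in range(3):
            p,T=step(p,T,[0,0,0],[-sg*.12,0,0]); q,e=track(q,p,T); print(" unroll",q.round(2),np.abs(e).max().round(4),T[:,2].round(2))
E
python3 sim.py
```

```text
[[0. 0. 0.]
 [0. 0. 0.]
 [0. 0. 0.]]
1 rolled [-0.13  0.13 -0.09  2.27  0.9   0.61  0.51] 0.0
dr [-0.     -0.0936  0.0352]
 pitch [-0.17  0.11 -0.08  2.35  1.14  0.55  0.23] 0.0 [ 498. -110.  200.]
dr [-0.     -0.0936  0.0352]
 pitch [-0.19  0.1  -0.08  2.43  1.42  0.54 -0.11] 0.0 [ 498. -110.  200.]
dr [-0.     -0.0936  0.0352]
 pitch [-0.2   0.12 -0.1   2.51  1.71  0.59 -0.46] 0.0 [ 498. -110.  200.]
dr [-0.     -0.0936  0.0352]
 pitch [-0.19  0.15 -0.15  2.57  1.95  0.7  -0.77] 0.0199 [ 510. -105.  208.]
dr [-0.     -0.0936  0.0352]
 pitch [-0.14  0.21 -0.25  2.57  2.1   0.87 -1.  ] 0.0884 [549. -91. 235.]
 unroll [ 0.07  0.16 -0.29  2.57  2.41  0.74 -1.11] 0.1096 [ 0.77 -0.27 -0.58]
 unroll [ 0.32  0.15 -0.34  2.57  2.82  0.64 -1.3 ] 0.106 [ 0.79 -0.15 -0.59]
 unroll [ 0.57  0.17 -0.39  2.57  3.28  0.59 -1.55] 0.0757 [ 0.8  -0.03 -0.59]
-1 rolled [ 0.75  0.23 -0.34  2.14 -0.73  0.66  2.61] 0.0
dr [-0.     -0.0936 -0.0352]
 pitch [ 1.05  0.25 -0.64  2.2  -0.82  0.54  2.74] 0.0085 [ 498. -110.  200.]
dr [-0.     -0.0936 -0.0352]
 pitch [ 1.45  0.38 -1.12  2.26 -0.74  0.36  2.74] 0.0 [ 498. -110.  200.]
dr [-0.     -0.0936 -0.0352]
 pitch [ 1.61  0.51 -1.27  2.33 -0.68  0.19  2.74] 0.073 [ 487. -140.  182.]
dr [-0.     -0.0936 -0.0352]
 pitch [ 1.71  0.65 -1.27  2.41 -0.63  0.12  2.74] 0.1675 [ 438. -156.  137.]
dr [-0.     -0.0936 -0.0352]
 pitch [ 1.78  0.78 -1.27  2.48 -0.61  0.12  2.74] 0.2981 [ 393. -124.  110.]
 unroll [ 1.86  0.85 -1.27  2.56 -1.07  0.12  2.74] 0.7969 [ 0.79  0.21 -0.58]
 unroll [ 1.93  1.06 -1.27  2.57 -1.32  0.12  2.74] 1.2934 [ 0.8   0.09 -0.59]
 unroll [ 1.97  1.18 -1.27  2.57 -1.32  0.12  2.74] 1.4879 [ 0.8  -0.03 -0.59]
```

```bash
cat > sim2.py <<'E'
from sim import *
from plant import state
s=state(); q=s["qpos"].copy(); p,T=s["eef_pos"],s["tool_rot"]
rows=[([0,0,-.025],[0,0,0])]*4+[([-.015,0,.007],[0,0,0])]*3+[([0,0,0],[.12,0,0])]*3+[([0,0,0],[0,-.0936,.0352])]*3+[([0,0,0],[0,-.046,.0173])]+[([0,0,0],[-.12,0,0])]*3
qo=q
for o,d in rows:
    p,T=step(p,T,o,d); q,e=track(q,p,T); print(q.round(2),np.abs(e).max().round(4),"dq/.125 max",np.abs((q-qo)/.125).max().round(2)); qo=q
print(p,T.round(3))
E
python3 sim2.py
```

```text
[ 0.28  0.19 -0.17  2.18 -0.01  0.34  1.67] 0.0 dq/.125 max 0.46
[ 0.3   0.14 -0.18  2.18 -0.03  0.39  1.69] 0.0 dq/.125 max 0.47
[ 0.31  0.09 -0.18  2.16 -0.05  0.46  1.71] 0.0 dq/.125 max 0.49
[ 0.32  0.04 -0.18  2.15 -0.07  0.52  1.73] 0.0 dq/.125 max 0.5
[ 0.31  0.07 -0.18  2.12 -0.05  0.52  1.71] 0.0 dq/.125 max 0.24
[ 0.3   0.1  -0.18  2.09 -0.04  0.52  1.69] 0.0 dq/.125 max 0.25
[ 0.29  0.12 -0.18  2.06 -0.02  0.53  1.67] 0.0 dq/.125 max 0.25
[ 0.14  0.12 -0.13  2.07  0.28  0.54  1.31] 0.0 dq/.125 max 2.9
[ 0.01  0.12 -0.1   2.08  0.56  0.6   0.98] 0.0 dq/.125 max 2.62
[-0.09  0.15 -0.1   2.09  0.75  0.71  0.73] 0.0 dq/.125 max 2.03
[-0.12  0.12 -0.08  2.17  0.92  0.62  0.52] 0.0 dq/.125 max 1.67
[-0.16  0.1  -0.06  2.25  1.16  0.56  0.25] 0.0 dq/.125 max 2.2
[-0.18  0.1  -0.06  2.33  1.45  0.54 -0.09] 0.0 dq/.125 max 2.68
[-0.18  0.1  -0.07  2.37  1.6   0.56 -0.26] 0.0 dq/.125 max 1.38
[-0.1   0.06 -0.02  2.38  1.73  0.35 -0.28] 0.0 dq/.125 max 1.62
[ 0.01  0.05  0.01  2.38  2.06  0.15 -0.51] 0.0 dq/.125 max 2.71
[ 0.8   0.09 -0.67  2.34  3.65  0.12 -1.97] 0.0589 dq/.125 max 12.7
[ 0.55789104 -0.11177676  0.24874993] [[-0.707  0.036  0.707]
 [ 0.025  0.999 -0.025]
 [-0.707 -0.    -0.707]]
```

```bash
cat > sim3.py <<'E'
from sim import *
from plant import state
s=state(); q=s["qpos"].copy(); p,T=s["eef_pos"],s["tool_rot"]
rows=[([0,0,-.03],[0,0,0])]*3+[([0,0,0],[.08,0,0])]*4+[([0,0,0],[0,-.0658,.0218])]*9+[([0,0,0],[-.08,0,0])]*4
qo=q
for o,d in rows:
    p,T=step(p,T,o,d); q,e=track(q,p,T); print(q.round(2),np.abs(e).max().round(4),"dq/.125 max",np.abs((q-qo)/.125).max().round(2)); qo=q
print(p,T.round(3))
E
python3 sim3.py
```

```text
[ 0.29  0.18 -0.17  2.18 -0.02  0.35  1.67] 0.0 dq/.125 max 0.56
[ 0.3   0.12 -0.18  2.17 -0.04  0.42  1.7 ] 0.0 dq/.125 max 0.57
[ 0.32  0.06 -0.18  2.15 -0.07  0.49  1.72] 0.0 dq/.125 max 0.59
[ 0.24  0.05 -0.18  2.17  0.17  0.49  1.44] 0.0 dq/.125 max 2.25
[ 0.16  0.05 -0.19  2.18  0.4   0.52  1.17] 0.0 dq/.125 max 2.18
[ 0.1   0.06 -0.2   2.18  0.59  0.58  0.93] 0.0 dq/.125 max 1.89
[ 0.04  0.08 -0.22  2.18  0.74  0.65  0.74] 0.0 dq/.125 max 1.54
[ 0.02  0.06 -0.21  2.24  0.86  0.59  0.59] 0.0 dq/.125 max 1.15
[ 0.01  0.05 -0.21  2.3   1.01  0.54  0.41] 0.0 dq/.125 max 1.46
[-0.01  0.04 -0.21  2.35  1.21  0.5   0.19] 0.0 dq/.125 max 1.79
[-0.02  0.03 -0.21  2.41  1.43  0.5  -0.07] 0.0 dq/.125 max 2.05
[-0.03  0.04 -0.22  2.47  1.66  0.52 -0.33] 0.0 dq/.125 max 2.12
[-0.03  0.05 -0.24  2.52  1.87  0.58 -0.58] 0.0 dq/.125 max 1.97
[-0.03  0.08 -0.26  2.57  2.04  0.67 -0.79] 0.0068 dq/.125 max 1.68
[-0.    0.12 -0.32  2.57  2.15  0.79 -0.95] 0.0568 dq/.125 max 1.32
[ 0.05  0.17 -0.42  2.57  2.22  0.94 -1.08] 0.1036 dq/.125 max 1.17
[ 0.22  0.15 -0.46  2.57  2.44  0.85 -1.15] 0.1177 dq/.125 max 1.74
[ 0.4   0.13 -0.5   2.57  2.7   0.78 -1.25] 0.1198 dq/.125 max 2.07
[ 0.58  0.14 -0.53  2.57  2.99  0.73 -1.39] 0.1084 dq/.125 max 2.28
[ 0.74  0.16 -0.57  2.57  3.27  0.7  -1.52] 0.085 dq/.125 max 2.3
[ 0.51248687 -0.11014721  0.23970529] [[-0.488  0.036  0.872]
 [ 0.017  0.999 -0.031]
 [-0.872 -0.    -0.489]]
```

```bash
cat > sim4.py <<'E'
from sim import *
from plant import state
s=state()
def run(rows,v=False):
    q=s["qpos"].copy(); p,T=s["eef_pos"],s["tool_rot"]; qo=q
    for i,(o,d) in enumerate(rows):
        p,T=step(p,T,o,d); q,e=track(q,p,T)
        if v or i>len(rows)-6: print(i,q.round(2),np.abs(e).max().round(4),"max",np.abs((q-qo)/.125).max().round(2))
        qo=q
    print(p,T.round(3)); return q
for fx in (0,1,2):
  for npit in (6,7,8):
    print("fx",fx,"npit",npit)
    rows=[([0,0,-.03],[0,0,0])]*3+[([-.036,0,.017],[0,0,0])]*fx+[([0,0,0],[.08,0,0])]*4+[([0,0,0],[0,-.0658,.0218])]*npit+[([0,0,0],[-.08,0,0])]*4
    run(rows)
E
python3 sim4.py
```

```text
fx 0 npit 6
12 [-0.03  0.05 -0.24  2.52  1.87  0.58 -0.58] 0.0 max 1.97
13 [ 0.03  0.03 -0.19  2.53  2.07  0.45 -0.68] 0.0 max 1.56
14 [ 0.1   0.01 -0.14  2.53  2.38  0.33 -0.89] 0.0 max 2.54
15 [ 0.16  0.01 -0.09  2.52  2.93  0.25 -1.34] 0.0 max 4.37
16 [ 0.24  0.02 -0.05  2.51  3.61  0.26 -1.92] 0.0 max 5.45
[ 0.51248687 -0.11014721  0.23970529] [[-0.658  0.036  0.752]
 [ 0.024  0.999 -0.027]
 [-0.753 -0.    -0.658]]
fx 0 npit 7
13 [-0.03  0.08 -0.26  2.57  2.04  0.67 -0.79] 0.0068 max 1.68
14 [ 0.06  0.05 -0.23  2.57  2.26  0.55 -0.9 ] 0.015 max 1.81
15 [ 0.15  0.04 -0.21  2.57  2.58  0.46 -1.11] 0.0153 max 2.53
16 [ 0.25  0.04 -0.18  2.57  3.    0.4  -1.41] 0.0071 max 3.38
17 [ 0.36  0.05 -0.16  2.56  3.46  0.4  -1.76] 0.0 max 3.69
[ 0.51248687 -0.11014721  0.23970529] [[-0.604  0.036  0.796]
 [ 0.022  0.999 -0.029]
 [-0.796 -0.    -0.605]]
fx 0 npit 8
14 [-0.    0.12 -0.32  2.57  2.15  0.79 -0.95] 0.0568 max 1.32
15 [ 0.13  0.09 -0.33  2.57  2.38  0.69 -1.05] 0.0674 max 1.83
16 [ 0.27  0.08 -0.34  2.57  2.67  0.61 -1.21] 0.0681 max 2.31
17 [ 0.42  0.08 -0.35  2.57  3.01  0.56 -1
[... 2026 characters left out ...]
0.16 -0.01  2.44  2.6   0.42 -1.11] 0.0 max 2.21
18 [ 0.16  0.16 -0.1   2.43  2.94  0.37 -1.36] 0.0 max 2.72
19 [ 0.36  0.17 -0.23  2.41  3.31  0.36 -1.64] 0.0 max 2.97
[ 0.59205877 -0.11300334  0.23931268] [[-0.604  0.036  0.796]
 [ 0.022  0.999 -0.029]
 [-0.796 -0.    -0.605]]
fx 2 npit 8
16 [-0.22  0.22  0.01  2.48  2.25  0.7  -0.97] 0.0 max 1.4
17 [-0.12  0.2  -0.    2.49  2.46  0.63 -1.09] 0.0 max 1.69
18 [-0.    0.19 -0.03  2.49  2.72  0.57 -1.24] 0.0 max 2.02
19 [ 0.14  0.19 -0.08  2.49  3.    0.53 -1.43] 0.0 max 2.3
20 [ 0.29  0.19 -0.15  2.47  3.31  0.51 -1.63] 0.0 max 2.43
[ 0.59205877 -0.11300334  0.23931268] [[-0.548  0.036  0.836]
 [ 0.02   0.999 -0.03 ]
 [-0.836 -0.    -0.548]]
```

Emit:
carry_out(
  jaw=[-1,-1,-1,-1,-1,-1,-1,-1,-1,-1,-1,-1,-1,-1,-1,-1],
  offset=[
    [0,0,-0.03],
    [0,0,-0.03],
    [0,0,-0.03],
    [-0.036,0,0.017],
    [0,0,0],
    [0,0,0],
    [0,0,0],
    [0,0,0],
    [0,0,0],
    [0,0,0],
    [0,0,0],
    [0,0,0],
    [0,0,0],
    [0,0,0],
    [0,0,0],
    [0,0,0],
  ],
  dr=[
    [0,0,0],
    [0,0,0],
    [0,0,0],
    [0,0,0],
    [0.08,0,0],
    [0.08,0,0],
    [0.08,0,0],
    [0.08,0,0],
    [0,-0.0658,0.0218],
    [0,-0.0658,0.0218],
    [0,-0.0658,0.0218],
    [0,-0.0658,0.0218],
    [0,-0.0658,0.0218],
    [0,-0.0658,0.0218],
    [0,-0.0658,0.0218],
    [0,0,0],
  ],
)

```text
clock: 18.58
eef_pos: [0.5512, -0.1116, 0.2382]
tool_rot: [[-0.607, 0.283, 0.743], [0.02, 0.94, -0.341], [-0.794, -0.192, -0.576]]
force: [-0.4, -0.3, -0.6]
width: -0.0002
```

```bash
python3 look.py 11 scene
```

```text
t 18.575 ana mm [  4.4   1.2 238.2] F [-0.4 -0.3 -0.6] w -0.0002
[[-0.607  0.283  0.743]
 [ 0.02   0.94  -0.341]
 [-0.794 -0.192 -0.576]] [-0.17  0.13 -0.08  2.51  2.08  0.63 -0.79]
```

View pics/scene_11.png

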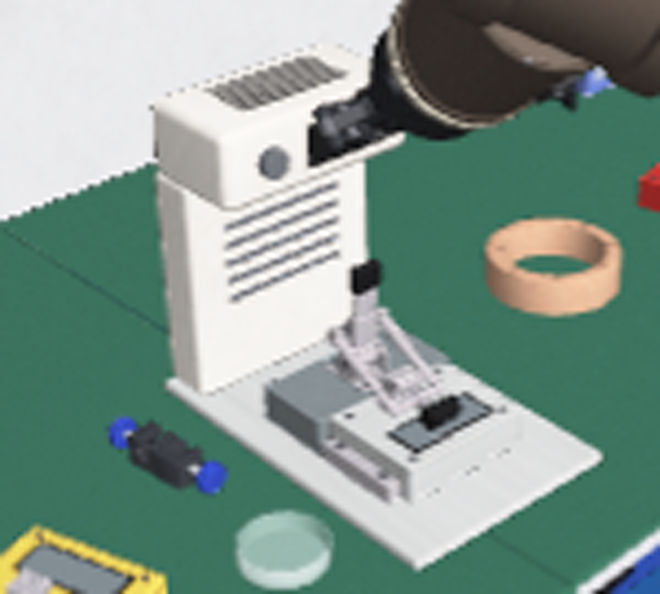

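Joint 5 is turning over just as predicted. Unroll now.

Emit:
carry_out(
  jaw=[-1,-1,-1,-1,-1,-1,-1,-1,-1],
  offset=[
    [0,0,0],
    [0,0,0],
    [0,0,0],
    [0,0,0],
    [0,0,0],
    [0,0,0],
    [0,0,0],
    [0,0,0],
    [0,0,0],
  ],
  dr=[
    [-0.06,0,0],
    [-0.05,0,0],
    [-0.04,0,0],
    [-0.04,0,0],
    [-0.035,0,0],
    [-0.035,0,0],
    [-0.03,0,0],
    [-0.03,0,0],
    [0,0,0],
  ],
)

```text
clock: 19.75
eef_pos: [0.553, -0.1136, 0.2405]
tool_rot: [[-0.603, 0.039, 0.797], [0.021, 0.999, -0.032], [-0.797, -0.003, -0.604]]
force: [0.4, -0.5, -0.7]
width: 0.0003
```

```bash
python3 look.py 12 wrist; cat > sim5.py <<'E'
from sim import *
from plant import state
s=state(); q=s["qpos"].copy(); p,T=s["eef_pos"],s["tool_rot"]
t=np.arctan2(T[0,2],-T[2,2]); print("tilt",np.degrees(t))
def ana2w(x,z,y=2): return w(x,y,z)
for x,z,td in [(-12,200,50),(-14,160,46),(-14,125,45),(-4,115,45)]+[(*tcp(ph,np.radians(45),63),45) for ph in (95,80,65,50,35,20,10,0)]:
    tt=np.radians(td); Z=np.array([np.sin(tt)*np.cos(A[2]),np.sin(tt)*np.sin(A[2]),-np.cos(tt)]); Y=np.array([-np.sin(A[2]),np.cos(A[2]),0]); X=np.cross(Y,Z)
    q,e=track(q,w(x,2,z),np.c_[X,Y,Z]); print((round(x),round(z),td),q.round(2),np.abs(e).max().round(4))
E
python3 sim5.py
```

```text
t 19.75 ana mm [  6.2  -0.7 240.5] F [ 0.4 -0.5 -0.7] w 0.0003
[[-0.603  0.039  0.797]
 [ 0.021  0.999 -0.032]
 [-0.797 -0.003 -0.604]] [ 0.34  0.11 -0.17  2.49  3.4   0.38 -1.71]
tilt 52.83114316920856
(-12, 200, 50) [ 0.31  0.17 -0.15  2.54  3.34  0.43 -1.65] 0.0
(-14, 160, 46) [ 0.28  0.25 -0.13  2.53  3.29  0.43 -1.6 ] 0.0
(-14, 125, 45) [ 0.26  0.34 -0.11  2.55  3.25  0.53 -1.56] 0.0
(-4, 115, 45) [ 0.25  0.38 -0.11  2.54  3.24  0.56 -1.55] 0.0
(6, 116, 45) [ 0.25  0.38 -0.11  2.52  3.24  0.54 -1.55] 0.0
(25, 118, 45) [ 0.24  0.39 -0.11  2.48  3.24  0.51 -1.55] 0.0
(44, 115, 45) [ 0.23  0.41 -0.1   2.44  3.23  0.49 -1.55] 0.0
(61, 106, 45) [ 0.22  0.45 -0.1   2.41  3.22  0.49 -1.54] 0.0
(73, 96, 45) [ 0.21  0.48 -0.09  2.39  3.21  0.51 -1.54] 0.0
(81, 85, 45) [ 0.21  0.52 -0.09  2.37  3.21  0.53 -1.53] 0.0
(85, 76, 45) [ 0.2   0.54 -0.09  2.37  3.2   0.55 -1.53] 0.0
(88, 67, 45) [ 0.2   0.56 -0.09  2.36  3.2   0.57 -1.52] 0.0
```

View pics/wrist_12.png

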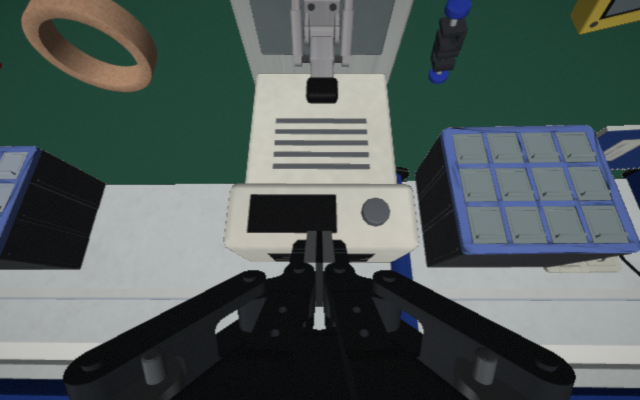

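Emit:
carry_out(
  jaw=[-1,-1,-1,-1,-1,-1,-1,-1,-1],
  offset=[
    [0.0206,0.0025,0.0111],
    [0.0206,0,0.0111],
    [0,0,0],
    [0.0197,0,0.0125],
    [0.0197,0,0.0125],
    [0,0,0],
    [0.0095,0,0.007],
    [0.0095,0,0.007],
    [0,0,0],
  ],
  dr=[
    [0,0,0],
    [0,0,0],
    [0,0.07,0],
    [0,0,0],
    [0,0,0],
    [0,0.067,0],
    [0,0,0],
    [0,0,0],
    [0,0,0],
  ],
)

```text
clock: 20.92
eef_pos: [0.5343, -0.1085, 0.1232]
tool_rot: [[-0.709, 0.036, 0.705], [0.024, 0.999, -0.027], [-0.705, -0.002, -0.709]]
force: [-0.4, 0.4, 0.5]
width: 0.0
```

```bash
python3 look.py 13 scene wrist side
```

```text
t 20.925 ana mm [-12.6   3.7 123.2] F [-0.4  0.4  0.5] w 0.0
[[-0.709  0.036  0.705]
 [ 0.024  0.999 -0.027]
 [-0.705 -0.002 -0.709]] [ 0.32  0.35 -0.19  2.55  3.2   0.52 -1.5 ]
```

View pics/wrist_13.png

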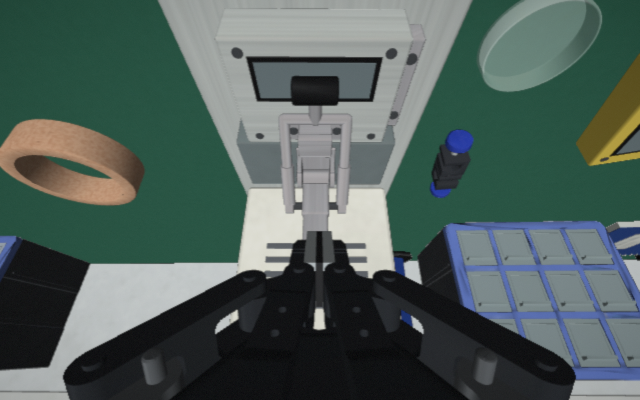

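View pics/scene_13.png

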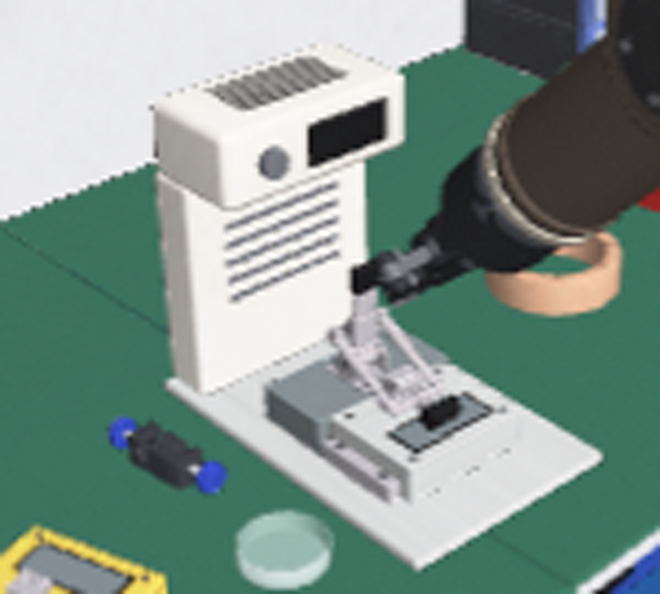

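View pics/side_13.png

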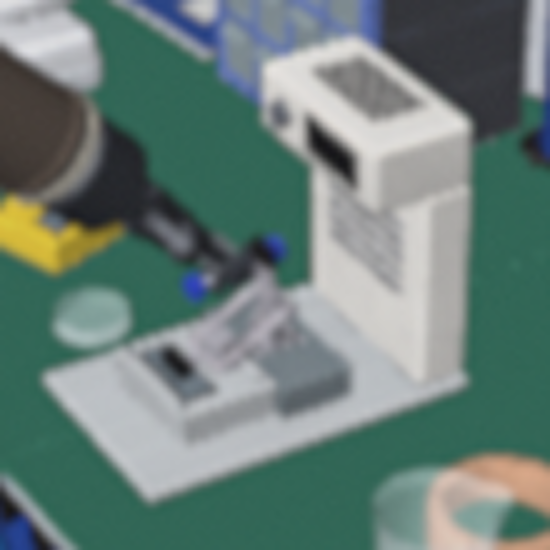

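Emit:
carry_out(
  jaw=[-1,-1,-1,-1,-1,-1,-1,-1],
  offset=[
    [-0.004,-0.0017,0.009],
    [-0.004,0,0.009],
    [-0.0074,0,0.006],
    [-0.0074,0,0.006],
    [-0.0056,0,0.0078],
    [-0.0056,0,0.0078],
    [0,0,0],
    [0,0,0],
  ],
  dr=[
    [0,0,0],
    [0,0,0],
    [0,0,0],
    [0,0,0],
    [0,0,0],
    [0,0,0],
    [0,0,0],
    [0,0,0],
  ],
)

```text
clock: 22.08
eef_pos: [0.5906, -0.1122, 0.1156]
tool_rot: [[-0.707, 0.036, 0.706], [0.025, 0.999, -0.025], [-0.706, -0.0, -0.708]]
force: [0.3, 0.3, -0.8]
width: -0.0001
```

```bash
python3 look.py 14 scene wrist side
```

```text
t 22.075 ana mm [ 43.7   2.1 115.6] F [ 0.3  0.3 -0.8] w -0.0001
[[-0.707  0.036  0.706]
 [ 0.025  0.999 -0.025]
 [-0.706 -0.    -0.708]] [ 0.29  0.41 -0.17  2.43  3.18  0.48 -1.49]
```

View pics/wrist_14.png

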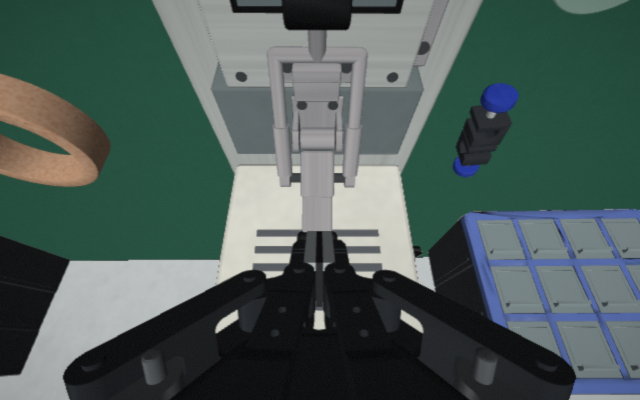

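View pics/scene_14.png

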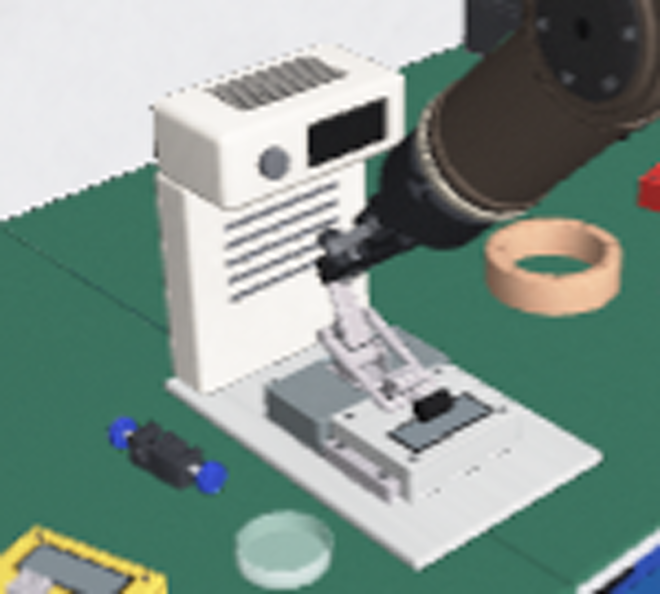

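View pics/side_14.png

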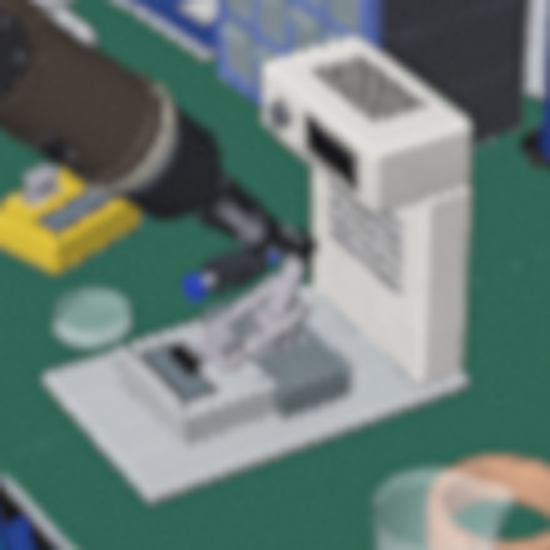

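```bash
python3 - <<'E'
from h import *
import pickle,cv2
A,B=pickle.load(open("AB.pkl","rb")); C=pickle.load(open("C_14.pkl","rb"))
A0=[*A[:3],0.]
for th in (.45,.52,.6):
  a=np.radians(79.9)-th; h=np.array([25+24*np.cos(a),54+24*np.sin(a)]); tip=np.array([25+66*np.cos(np.radians(95)-th),54+66*np.sin(np.radians(95)-th)])
  print(th,"hinge",h.round(1),[proj(C[n],rig(A0,[(h[0],2,h[1])])).round(1).tolist() for n in ("wrist","scene")])
  for e in (-.45,-.38,-.3,-.2):
    u=np.array([-np.cos(e),np.sin(e)]); n_=np.array([np.sin(e),np.cos(e)]); b=h+68*u; r=h+88*u+12*n_
    print("  ",e,b.round(1),r.round(1),[proj(C[n],rig(A0,[(b[0],2,b[1]),(r[0],2,r[1])])).round(1).tolist() for n in ("wrist","scene","side")])
print("lip corners",proj(C["wrist"],rig(A0,[(-27,-9,60),(-27,13,60),(-9,-9,60),(-9,13,60)])).round(1))
for n,b in (("scene",(285,195,60,50)),):
    pass
w=cv2.imread("pics/wrist_14.png"); cv2.imwrite("pics/w14c.png",cv2.resize(w[0:210,240:400],None,fx=2.8,fy=2.8,interpolation=cv2.INTER_CUBIC))
s=cv2.imread("pics/scene_14.png"); cv2.imwrite("pics/s14c.png",cv2.resize(s[300:460,290:530],None,fx=3,fy=3,interpolation=cv2.INTER_CUBIC))
E
```

```text
0.45 hinge [39.1 73.4] [[[317.9, 175.8]], [[304.2, 213.8]]]
   -0.45 [-22.2  43.9] [-45.4  46. ] [[[317.5, 55.6], [317.3, 6.3]], [[317.8, 230.3], [323.1, 233.0]], [[318.5, 210.2], [313.0, 211.6]]]
   -0.38 [-24.1  48.2] [-47.1  51.9] [[[317.5, 57.7], [317.2, 9.9]], [[318.2, 229.3], [323.5, 231.5]], [[318.0, 209.4], [312.6, 210.4]]]
   -0.3 [-25.9  53.3] [-48.5  58.9] [[[317.5, 61.2], [317.1, 16.1]], [[318.6, 228.1], [323.9, 229.8]], [[317.6, 208.4], [312.2, 209.0]]]
   -0.2 [-27.6  59.9] [-49.6  67.7] [[[317.4, 67.4], [317.0, 27.1]], [[319.0, 226.5], [324.1, 227.4]], [[317.2, 207.1], [311.9, 207.1]]]
0.52 hinge [40.4 72.4] [[[317.9, 175.6]], [[303.9, 213.9]]]
   -0.45 [-20.8  42.8] [-44.1  44.9] [[[317.6, 56.7], [317.3, 8.4]], [[317.5, 230.4], [322.8, 233.1]], [[318.8, 210.3], [313.3, 211.7]]]
   -0.38 [-22.8  47.2] [-45.8  50.9] [[[317.5, 58.9], [317.2, 12.1]], [[317.9, 229.4], [323.2, 231.6]], [[318.3, 209.5], [312.9, 210.6]]]
   -0.3 [-24.6  52.3] [-47.2  57.9] [[[317.5, 62.4], [317.1, 18.2]], [[318.3, 228.2], [323.6, 229.9]], [[317.9, 208.5], [312.5, 209.1]]]
   -0.2 [-26.3  58.9] [-48.2  66.7] [[[317.4, 68.5], [317.0, 29.2]], [[318.7, 226.6], [323.8, 227.5]], [[317.5, 207.2], [312.2, 207.3]]]
0.6 hinge [41.8 71.1] [[[317.9, 175.1]], [[303.7, 214.1]]]
   -0.45 [-19.4  41.5] [-42.6  43.7] [[[317.6, 57.7], [317.3, 10.3]], [[317.2, 230.5], [322.5, 233.2]], [[319.1, 210.5], [313.7, 211.9]]]
   -0.38 [-21.3  45.9] [-44.4  49.6] [[[317.5, 59.8], [317.3, 14.0]], [[317.6, 229.6], [322.9, 231.8]], [[318.7, 209.7], [313.2, 210.7]]]
   -0.3 [-23.1  51. ] [-45.8  56.6] [[[317.5, 63.3], [317.2, 20.2]], [[318.0, 228.4], [323.2, 230.0]], [[318.2, 208.7], [312.9, 209.3]]]
   -0.2 [-24.8  57.6] [-46.8  65.4] [[[317.4, 69.4], [317.1, 31.0]], [[318.4, 226.8], [323.5, 227.7]], [[317.8, 207.4], [312.6, 207.4]]]
lip corners [[292.5  68.7]
 [342.4  68.6]
 [295.5 100.5]
 [339.7 100.5]]
```

View pics/w14c.png

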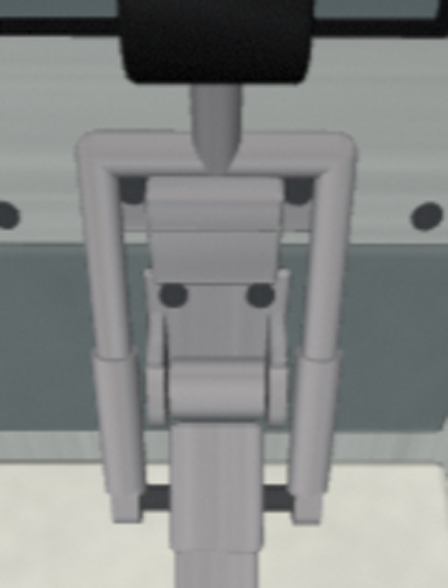

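View pics/s14c.png

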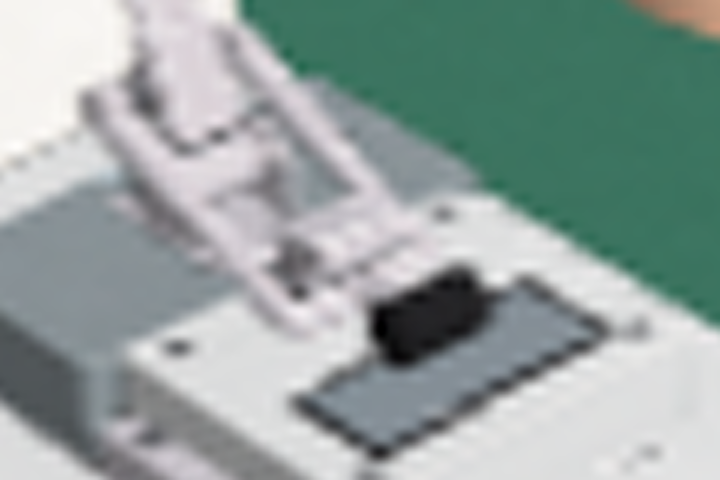

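Emit:
carry_out(
  jaw=[-1,-1,-1,-1,-1,-1,-1,-1],
  offset=[
    [-0.0028,0,0.0092],
    [-0.0028,0,0.0092],
    [-0.0007,0,0.0078],
    [-0.0007,0,0.0078],
    [0.001,0,0.0067],
    [0.001,0,0.0067],
    [0,0,0],
    [0,0,0],
  ],
  dr=[
    [0,0,0],
    [0,0,0],
    [0,0,0],
    [0,0,0],
    [0,0,0],
    [0,0,0],
    [0,0,0],
    [0,0,0],
  ],
)

```text
clock: 23.22
eef_pos: [0.6277, -0.1134, 0.0856]
tool_rot: [[-0.707, 0.036, 0.706], [0.025, 0.999, -0.025], [-0.706, -0.0, -0.708]]
force: [0.6, -0.2, -0.2]
width: -0.0001
```

```bash
python3 look.py 15 scene wrist side
```

```text
t 23.225 ana mm [80.8  2.1 85.6] F [ 0.6 -0.2 -0.2] w -0.0001
[[-0.707  0.036  0.706]
 [ 0.025  0.999 -0.025]
 [-0.706 -0.    -0.708]] [ 0.26  0.52 -0.15  2.37  3.16  0.52 -1.47]
```

View pics/wrist_15.png

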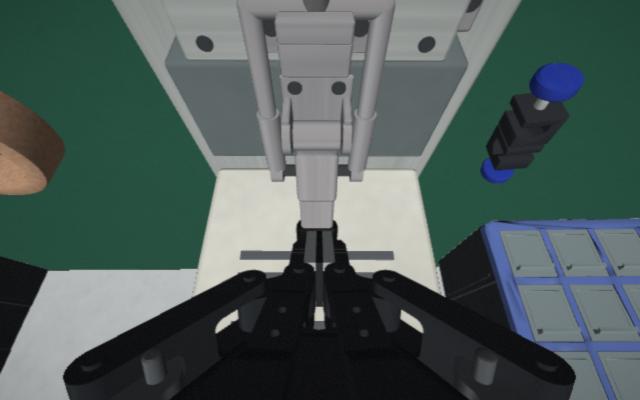

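View pics/scene_15.png

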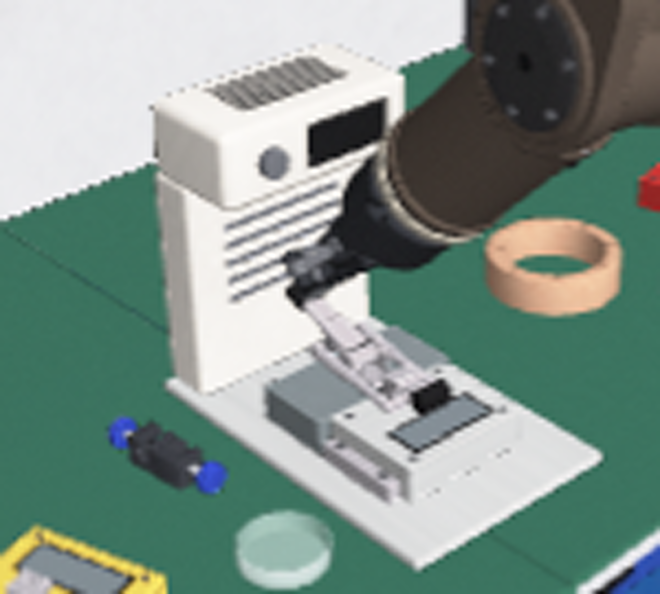

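View pics/side_15.png

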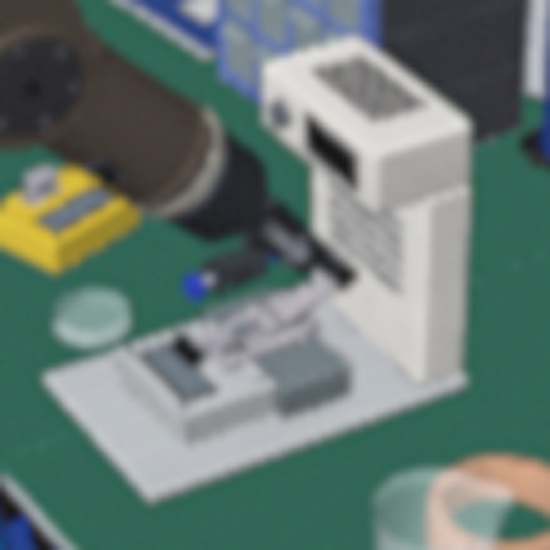

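Emit:
carry_out(
  jaw=[-1,-1,-1,-1,-1,-1,-1],
  offset=[
    [0.0018,0,0.0046],
    [0.0018,0,0.0046],
    [0.002,0,0.0043],
    [0.002,0,0.0043],
    [0.002,0,0.002],
    [0,0,0],
    [0,0,0],
  ],
  dr=[
    [0,0,0],
    [0,0,0],
    [0,0,0],
    [0,0,0],
    [0,0,0],
    [0,0,0],
    [0,0,0],
  ],
)

```text
clock: 24.25
eef_pos: [0.6347, -0.1138, 0.0647]
tool_rot: [[-0.708, 0.036, 0.706], [0.025, 0.999, -0.025], [-0.706, -0.0, -0.708]]
force: [-0.4, -0.2, 0.4]
width: -0.0003
```

```bash
python3 look.py 16 scene wrist side
```

```text
t 24.25 ana mm [87.9  2.  64.7] F [-0.4 -0.2  0.4] w -0.0003
[[-0.708  0.036  0.706]
 [ 0.025  0.999 -0.025]
 [-0.706 -0.    -0.708]] [ 0.25  0.57 -0.15  2.36  3.15  0.56 -1.46]
```

View pics/wrist_16.png

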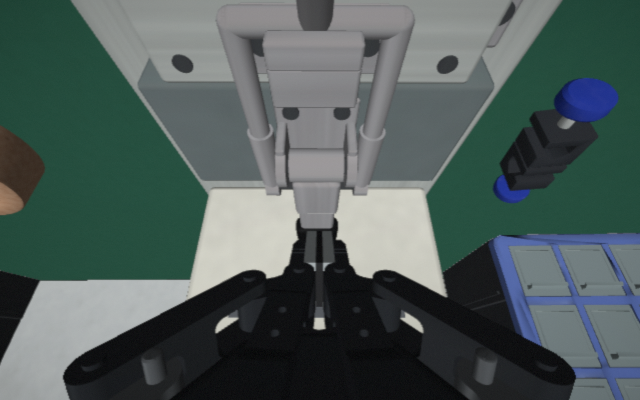

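View pics/side_16.png

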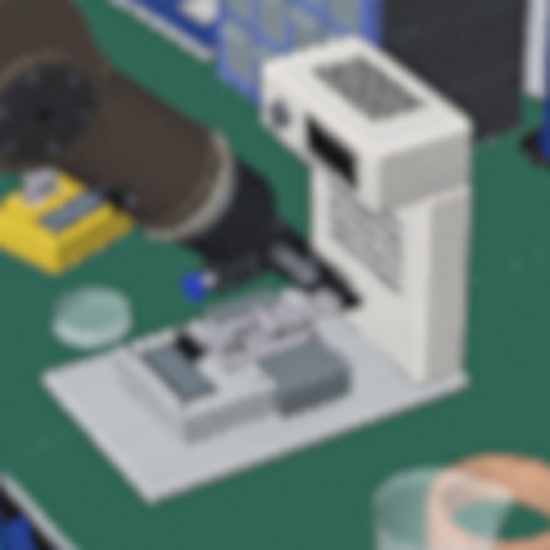

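Emit:
carry_out(
  jaw=[-1,-1,-1,-1],
  offset=[
    [0.0014,0,0.0014],
    [0.0014,0,0.0014],
    [0,0,0],
    [0,0,0],
  ],
  dr=[
    [0,0,0],
    [0,0,0],
    [0,0,0],
    [0,0,0],
  ],
)

```text
clock: 24.9
eef_pos: [0.6353, -0.1139, 0.0634]
tool_rot: [[-0.704, 0.036, 0.709], [0.025, 0.999, -0.026], [-0.71, -0.001, -0.704]]
force: [-17.0, 0.9, 28.6]
width: 0.0001
```

Emit:
carry_out(
  jaw=[-1,-1,-1,-1,-1,-1,-1],
  offset=[
    [0,0,-0.005],
    [0,0,-0.02],
    [0,0,-0.035],
    [0,0,-0.035],
    [0,0,-0.035],
    [0,0,-0.035],
    [0,0,0],
  ],
  dr=[
    [0,0,0],
    [0,0,0],
    [0,0,0],
    [0,0,0],
    [0,0,0],
    [0,0,0],
    [0,0,0],
  ],
)

```text
clock: 25.78
eef_pos: [0.5172, -0.1101, 0.1791]
tool_rot: [[-0.706, 0.037, 0.707], [0.025, 0.999, -0.027], [-0.708, -0.001, -0.707]]
force: [0.8, 0.2, 0.5]
width: 0.0
```

```bash
python3 look.py 17 scene wrist side
```

```text
t 25.775 ana mm [-29.7   1.5 179.1] F [0.8 0.2 0.5] w 0.0
[[-0.706  0.037  0.707]
 [ 0.025  0.999 -0.027]
 [-0.708 -0.001 -0.707]] [ 0.41  0.17 -0.26  2.52  3.31  0.33 -1.61]
```

View pics/wrist_17.png

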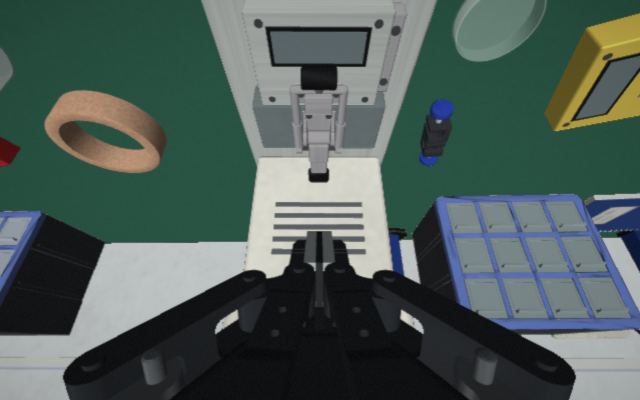

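View pics/side_17.png

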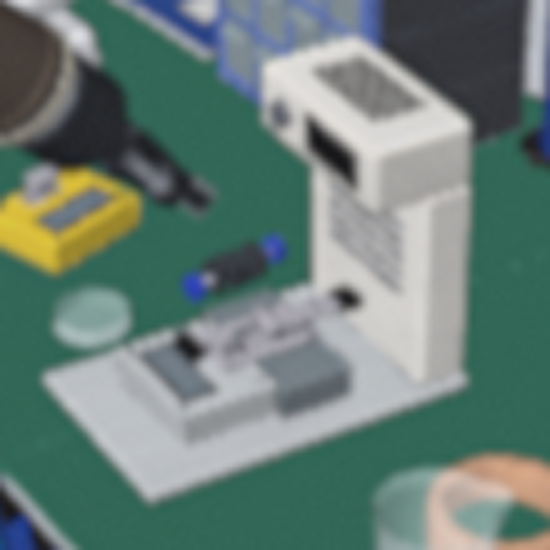

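View pics/scene_17.png

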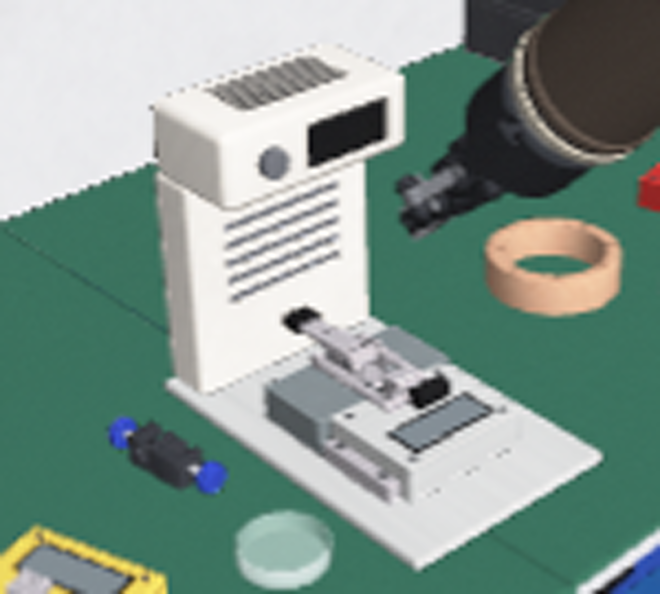

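```bash
python3 - <<'E'
from h import *
import pickle,cv2
A,B=pickle.load(open("AB.pkl","rb")); C=pickle.load(open("C_17.pkl","rb"))
w=cv2.imread("pics/wrist_17.png"); cv2.imwrite("pics/w17c.png",cv2.resize(w[0:200,230:420],None,fx=3,fy=3,interpolation=cv2.INTER_CUBIC))
s=cv2.imread("pics/scene_17.png"); cv2.imwrite("pics/s17c.png",cv2.resize(s[280:520,250:540],None,fx=2.4,fy=2.4,interpolation=cv2.INTER_CUBIC))
A0=[*A[:3],0]
for nm,v in {"tip sleeve mid":(91,2,54),"bar home":(-24.5,2,49),"bar above lip":(-24.5,2,63),"roller home":(-44.5,2,61),"roller if above":(-45,2,76)}.items():
    print(nm,[proj(C[n],rig(A0,[v]))[0].round(1).tolist() for n in ("wrist","scene","side")])
print(tri([(C["scene"],np.array([431/4.4+225,390/4.4+140])),(C["wrist"],np.array([319.,77.]))]))
p,_=tri([(C["scene"],np.array([301/4.4+225,320/4.4+140])),(C["wrist"],np.array([319.,175.]))]); print(p)
E
```

```text
tip sleeve mid [[319.0, 173.9], [293.7, 212.6], [344.4, 199.0]]
bar home [[318.8, 89.8], [318.3, 229.2], [317.9, 209.3]]
bar above lip [[318.8, 102.3], [318.3, 225.2], [317.9, 206.2]]
roller home [[318.8, 78.8], [322.9, 228.6], [313.2, 208.2]]
roller if above [[318.7, 92.9], [323.0, 224.3], [312.9, 204.9]]
(array([ 0.50150634, -0.10874987,  0.06097295]), [array([0.1, 0.1]), array([0.2, 0.7])])
[ 0.63946607 -0.1138369   0.05363665]
```

View pics/w17c.png

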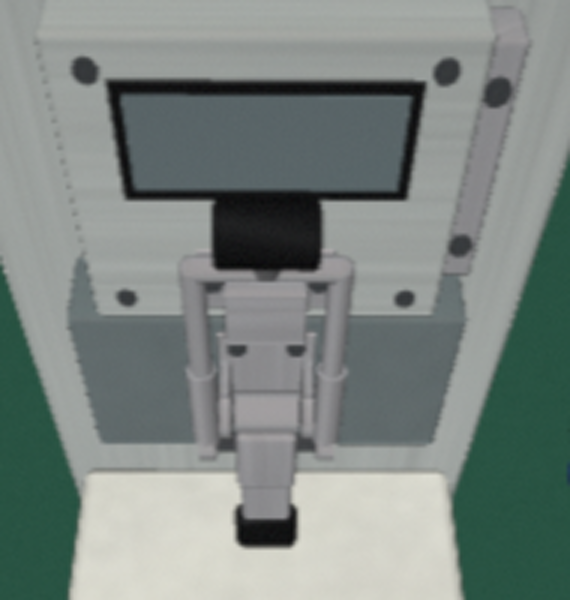

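View pics/s17c.png

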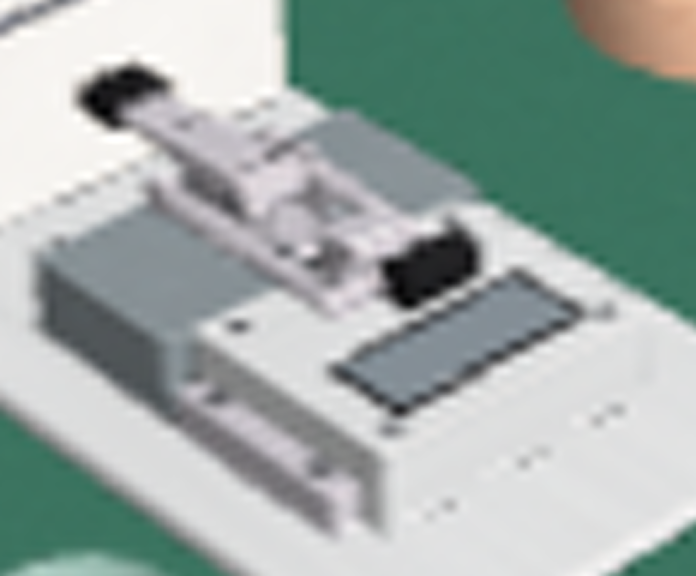

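```bash
python3 -c "
from plant import finish_job
print(finish_job())"
```

```text
the job is handed in; nothing more can be done
None
```

The job is done and handed in at about 26 s of the 72 s allowed: the cassette is home in the corner, the loop is hooked under the keeper, and the lever has snapped shut.

**What I did**
- I pushed the cassette against the docking block, then against the side stop (it stopped firm at about 15 N), then against the block once more.
- I flipped the loop over by its finger grip, and its bar dropped in front of the keeper.
- I turned the wrist over to reach a 45° tilt and pushed the lever down under the head. It went over centre and met its end stop, with about 33 N at the fingertips.
- I then backed the arm well clear.

**Last checks**
- **Lever:** after letting go it stays closed, with its tip at about 54 mm height. That matches lying flat.
- **Loop:** its grip sits at about 61 mm height, which puts the bar at about 49 mm, under the keeper lip. A bar resting on top of the lip would have put the grip at about 76 mm.
- **Cassette:** it looks flush with both the block and the stop, and centred on the latch.
- **Bystanders:** the petri dish, boss head, cork ring and yellow look-alike show in the last pictures where they were. I did not check the beaker, the bottle or the red look-alike again at the end, though the arm stayed away from them.

**Disagreement:** my fitted analyser position was off by about 2 to 3 mm against what the pictures and contacts showed. The contact forces and the lever snapping shut do not depend on that fit.

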